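# Dock a vial rack against the sampler's rail and stop

### The arm

A 6-joint arm with a two-finger parallel gripper is mounted at the origin on the work surface. World frame = base frame: x ahead of the robot, y to its left, z up, the work surface at z = 0. Lengths are in m, angles in degrees, forces in N, time in s.
With the tool pointing down it reaches from about 0.35 to 0.725 m from the base axis. Payload 4.3 kg.
Tool frame: the origin (TCP) lies between the finger pads; the fingertips stand 22 mm ahead of it and the grasp point (between the pads) lies 3 mm ahead of it; z points along the fingers, y is the direction in which the jaws open and shut (so a half turn about z gives the same grasp; the last joint's range is limited). The gripper opens to 85 mm and grips with 20 to 120 N. Pads are 22 mm wide; open, the fingers measure 114 mm over their backs; the gripper's body (76 mm by 85 mm) begins 54 mm behind the grasp point. The pads swing forward as they close: fully open they stand 13 mm farther back than shut.
Start: joints at [-71.981, 21.618, 4.641, 73.018, 0, 83.68], TCP at [0.237, -0.524, 0.253] pointing down, gripper open.
Joint ranges: [-156.06, 156.06], [-48.1, 94.91], [-58.44, 69.94], [-101.28, 121.22], [-78.64, 73.56], [-180, 180]. Speed limits (degrees/s): [147.25, 147.25, 180, 180, 180, 180].

### API

Orientations are given as a 3x3 rotation matrix whose columns are the frame's x, y, z axes.
In Python, from rig import ctrl gives the robot as it stands.
- The arm moves only by the tool arm_command, never from a script. Its argument "commands" is text: rows parted by semicolons, each of 7 numbers parted by spaces: the turn, a rotation vector about the tool's x, y, z in rad, then the shift along the tool's x, y, z in m, then the opening, from 0 (shut) to 1 (fully open). A call has 1 to 5 rows; each row shifts and turns the pose as measured when the row begins, along the tool's axes as they then stand; what a row does not reach is not made up. A row lasts 1/12 s, in which the tool goes at most 41.7 mm and 7.16 degrees, less where a joint would pass 70% of its speed; a pose out of reach is approached as far as the arm can. A call is refused whole if a number of a shift passes 0.0417 or a number of a turn 0.125, either way. A call with a gripper value outside its range is refused whole. The fingers move at their own pace and stop on an object; the grip force is fixed at half the most. Time passes only in rows, so rows that do not move let the fingers close. It gives the time, the measured TCP pose, the force and the opening at its end, in the units of the state.
- ctrl.read_state(): the state, without advancing time (a new reading comes with each control period).
- ctrl.capture(name): name is "scene" or "top" or "wrist"; returns (picture, depth): 400x640x3 uint8, blue, green, red; 400x640 float32, m along the optical axis (not along the pixel's ray), 0 where there is no reading.
- ctrl.calibration(name): a dict with "intrinsics" (3x3 intrinsics, pixels), "R" (3x3) and "t" (3): a world point X has camera coordinates R X + t. Camera axes: x right, y down, z forward; pixel columns grow to the right and rows downward; lengths in m; the calibration is good to about 2 mm. A picture is of the moment at which its call begins: read the wrist's pose just before it. calibration takes no time and is no camera call; for the wrist camera it gives the pose at the moment of the call.
- ctrl.sign_off(): hands the job in, once; it reports no verdict.
The state is a dict: "clock": time; "q": joint angles; "qd": joint speeds; "joint_efforts": joint torques, N m; "position": TCP position; "tcp_rot": TCP orientation; "wrist_force": force on the tool from outside, world axes, zero at the start; "wrist_torque": the same for the moment, N m; "finger_gap": finger opening in m.
Only numpy, scipy, OpenCV 4.12 (cv2) and the standard library are available. Lean on these libraries where they do the work, as an engineer would, in place of code of your own. Each camera call takes 0.05 s, during which the arm holds its last target.

### The job

Push the white vial rack back along the table, working on its two ends in turn, until its long back face lies flush against the aluminium docking rail and both stiff orange plungers in its face are pushed fully in. Then slide it along the rail until its end meets the red stop, leaving it flush with the rail and touching the stop. Push gently: the rack must never press on the rail or the stop with more than about 20 N, and the other things on the bench are to be left alone.

Things in the scene. Friction and masses are not known exactly. Their poses are not given: they have to be found in the camera images.
- rack: white plastic vial rack, a solid block 90 mm (its x) by 280 mm (its y) and 40 mm high, with two rows of capped vials (blue caps) held fast in it, whose caps reach 60 mm above the table; 0.35 to 0.7 kg, of slick plastic (friction about 0.3), slides easily on the table. Too wide to grip across. Origin: centre of the underside. Its +x face is the back, which goes against the rail; the front face (-x, with a thin blue stripe) is the one to push.
- rack_back_left (a point): the +y end of the rack's back face, 20 mm above its underside (rack frame 45, 140, 20 mm)
- rack_back_right (a point): the -y end of the rack's back face, 20 mm above its underside (rack frame 45, -140, 20 mm)
- rail: aluminium docking rail fixed to the table, 470 mm long (its y), 40 mm thick, 35 mm high. Origin: on the table at the middle of its front face, which looks to its -x towards the robot and the rack; its +x goes into the rail. The face is rigid: pressing on it raises the force steeply.
- plunger_left (a joint): orange square plunger, 14 by 14 mm, 20 mm above the table, in the rail's face 80 mm to the +y side of the rail's middle. Value: how far it stands out of the face in m, 0 = fully in, at most 0.009. It slides stiffly (it takes about 9 N on each plunger), has no spring and stays where it is pushed. A small orange tab on top of the rail, its middle 14 mm behind the tip, moves with it.
- plunger_right (a joint): the same plunger 80 mm to the -y side of the rail's middle
- stop: red fixed block, 30 mm along the rail (its y), 42 mm high, that projects 60 mm in front of the rail's face at one end of the rail, 205 mm from the rail's middle, sometimes at +y and sometimes at -y. Origin: on the table in the plane of the rail's face, middle of the block's 30 mm; axes as the rail's. The rack's end face comes against its inner side, so the rack's origin then lies 155 mm from this origin along the rail.
- lamp: small white and green status lamp on top of the rail at the end opposite the stop, reaching 65 mm above the table; it lies wholly behind the rail's face and is not a stop. Origin as for the stop.
- wash_bottle: white plastic wash bottle with a bent spout, 68 mm across, 200 mm tall. Bystander, loose. Origin: centre of the underside
- beaker: empty glass beaker, 70 mm across, 90 mm tall. Bystander, loose. Origin: centre of the underside
- blue_jar: amber jar with a blue cap, 56 mm across, 85 mm tall. Bystander, loose. Origin: centre of the underside
- mouse: black computer mouse, 77 by 60 mm, 32 mm tall. Bystander, loose. Origin: centre of the underside (of its rear round part)
- cup: clear plastic cup, 66 mm across, 70 mm tall. Bystander, loose. Origin: centre of the underside
- tray: blue plastic tray, 160 by 110 mm, 35 mm tall. Bystander, loose. Origin: centre of the underside
Mind the look-alikes: they are no part of the job. Several things have the shape of the stop; the one meant has the colours described above.

How it is judged:
By the outcome, as a careful person would: the job done as asked, in the order asked, and still so for the second after the job is handed in, with the robot touching nothing.
It also fails if it takes over 72 s, if anything falls off the work surface, if the arm or the gripper's body presses on something with over 40 N, if the wrist force passes 120 N, or if a joint passes its speed limit or range.

## Working session

There is one attempt and no reset: what is moved stays moved. The work goes in short steps, Python scripts to look and compute and a tool call to move; the robot and the scene stay as the last step left them, time stands still between calls to the robot, and variables do not carry over. Pictures are saved under pics/ and viewed, and the job is handed in when it is done.

Besides the shell and the picture viewer there is one more tool, called after "Call:" by a JSON object that holds its "name" and its "arguments". arm_command: Moves the arm, as the interface text tells. Its arguments: {"type":"object","properties":{"commands":{"type":"string"}},"required":["commands"]}

```bash
mkdir -p pics; ls; python3 - <<'E'
from rig import ctrl
import cv2,numpy as np
s=ctrl.read_state();print(s['clock'],s['position'],s['tcp_rot'],s['wrist_force'])
for n in ('scene','top'):
    p,d=ctrl.capture(n);cv2.imwrite(f'pics/{n}0.png',p);np.save(f'pics/{n}0.npy',d)
    c=ctrl.calibration(n);print(n,c)
E
```

```text
pics
0.0 [ 0.23677588 -0.52330539  0.25234749] [[ 9.11132368e-01  4.12113314e-01 -6.51784313e-04]
 [ 4.12113770e-01 -9.11130252e-01  1.97615192e-03]
 [ 2.20538112e-04 -2.06914527e-03 -9.99997835e-01]] [-0.60316793  0.17215369  0.68522752]
scene {'intrinsics': array([[385.6330443 ,   0.        , 319.43424934],
       [  0.        , 385.6330443 , 204.03126915],
       [  0.        ,   0.        ,   1.        ]]), 'R': array([[ 0.79683698,  0.60408379,  0.01155842],
       [ 0.47565174, -0.61539836, -0.6285223 ],
       [-0.3725671 ,  0.5063276 , -0.77770568]]), 't': array([-0.46884152, -0.27027193,  1.47847418])}
top {'intrinsics': array([[484.52791578,   0.        , 317.99711298],
       [  0.        , 484.52791578, 204.64057383],
       [  0.        ,   0.        ,   1.        ]]), 'R': array([[ 0.00698415, -0.99997061,  0.00316328],
       [-0.9964796 , -0.00722399, -0.08352378],
       [ 0.08354417, -0.0025688 , -0.99650076]]), 't': array([-0.02084495,  0.59438298,  1.72170822])}
```

View pics/scene0.png

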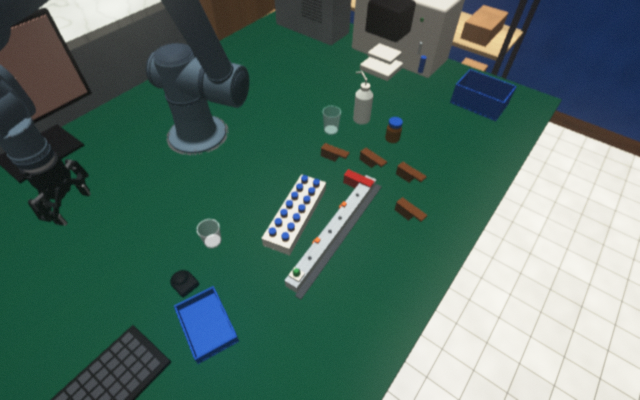

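View pics/top0.png

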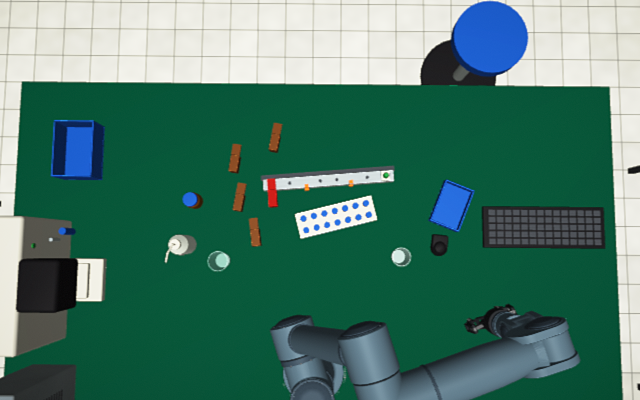

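Top view: the red stop is at (272,193), at the left (+y) end of the rail. The brown blocks at (235,158), (275,137), (239,197) and (254,232) have the same shape but the wrong colour. The lamp is at (386,175), the rack at (336,217), and the plungers at about (307,187) and (351,183). I'll confirm this in an enlarged crop.

```bash
cat > h.py <<'E'
import numpy as np,cv2
from rig import ctrl
def ray(c,uv,z):
    K,R,t=c['intrinsics'],np.array(c['R']),np.array(c['t'])
    uv=np.atleast_2d(np.array(uv,float))
    d=np.c_[uv,np.ones(len(uv))]@np.linalg.inv(K).T@R
    o=-R.T@t
    return o+d*((z-o[2])/d[:,2])[:,None]
def proj(c,X):
    X=np.atleast_2d(X);p=(X@np.array(c['R']).T+c['t'])@np.array(c['intrinsics']).T
    return p[:,:2]/p[:,2:]
E
python3 - <<'E'
from h import *
c=ctrl.calibration('top');im=cv2.imread('pics/top0.png')
cv2.imwrite('pics/crop0.png',cv2.resize(im[150:260,230:410],None,fx=4.4,fy=4.4,interpolation=cv2.INTER_CUBIC))
h=cv2.cvtColor(im,cv2.COLOR_BGR2HSV)
# caps
m=cv2.inRange(h,(100,120,80),(125,255,255));m[:190]=0;m[245:]=0;m[:,:290]=0;m[:,385:]=0
n,l,st,ce=cv2.connectedComponentsWithStats(m)
P=ray(c,ce[1:],0.06);print(n-1,st[1:,4]);
(cx,cy),sz,a=cv2.minAreaRect(P[:,:2].astype(np.float32)*1000);print('caps',cx,cy,sz,a)
m=cv2.inRange(h,(0,0,120),(180,90,255));m[:192]=0;m[245:]=0;m[:,:290]=0;m[:,385:]=0
m=cv2.morphologyEx(m,cv2.MORPH_CLOSE,np.ones((7,7)))
ct=max(cv2.findContours(m,0,1)[0],key=cv2.contourArea)[:,0]
Q=ray(c,ct,0.04);r=cv2.minAreaRect(Q[:,:2].astype(np.float32)*1000);print('block',r,cv2.boxPoints(r))
m=cv2.inRange(h,(0,180,100),(6,255,255))
n,l,st,ce=cv2.connectedComponentsWithStats(m)
for i in range(1,n):
  if st[i,4]>8: print('red',st[i],ray(c,ce[i],.042))
m=cv2.inRange(h,(7,150,180),(20,255,255))
n,l,st,ce=cv2.connectedComponentsWithStats(m)
for i in range(1,n): print('or',st[i],ray(c,ce[i],.037))
E
```

```text
14 [26 25 27 25 23 26 26 24 23 25 22 22 24 24]
caps 551.5739135742188 -79.30052185058594 (42.70869445800781, 227.05374145507812) 14.23867416381836
block ((551.02392578125, -79.71942138671875), (93.47535705566406, 283.5185546875), 14.41784954071045) [[ 470.46133    45.93795 ]
 [ 541.0551   -228.65137 ]
 [ 631.58655  -205.3768  ]
 [ 560.99274    69.212524]]
red [268 179  10  28 229] [[0.63251933 0.14900485 0.042     ]]
or [349 180   4   3  10] [[ 0.67891212 -0.13283942  0.037     ]]
or [305 184   4   7  21] [[0.65675509 0.02573713 0.037     ]]
or [349 184   4   2   8] [[ 0.66696505 -0.13285591  0.037     ]]
or [256 245   1   1   1] [[0.44799028 0.2027103  0.037     ]]
```

View pics/crop0.png

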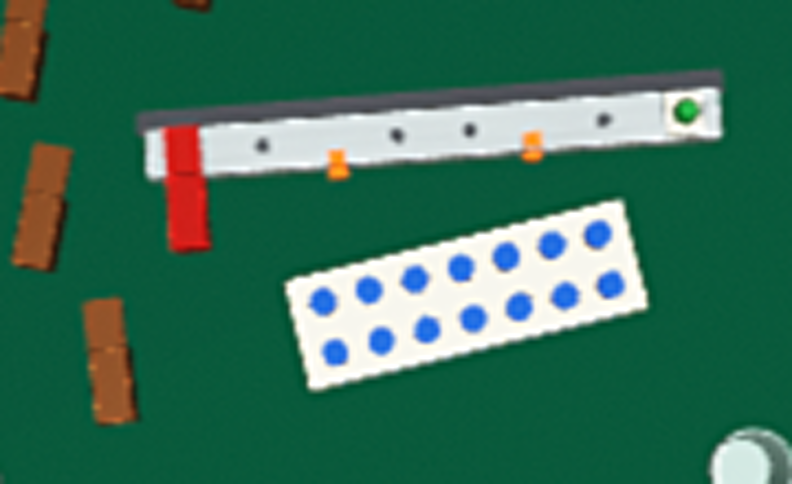

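The crop confirms it: only the block at the rail's left end is red, and it is attached to the rail. The others are brown and loose-standing. The rack is yawed about 14°. Next I'll fit the rail face.

```bash
python3 - <<'E'
from h import *
c=ctrl.calibration('top');im=cv2.imread('pics/top0.png')
g=im.astype(float).min(2) # white high
# front edge of rail top: subpixel transition per column
pts=[]
for u in list(range(281,301))+list(range(312,345))+list(range(356,390)):
    col=g[170:200,u]; hi=np.percentile(col,90)
    j=np.where(col>0.5*hi)[0].max(); a,b=col[j],col[j+1]
    v=170+j+(a-.5*hi)/(a-b+1e-9); pts.append((u,v))
pts=np.array(pts);P=ray(c,pts,.035)[:,:2]
vx,vy,x0,y0=cv2.fitLine(P.astype(np.float32),cv2.DIST_HUBER,0,.001,.001).ravel()
if vy<0:vx,vy=-vx,-vy
nrm=np.array([vy,-vx]);res=(P-[x0,y0])@nrm
print('yaw',np.degrees(np.arctan2(-vx,vy)),'res',res.std(),'face at y=0',x0-y0*vx/vy)
Y=np.array([vx,vy])
# ends
h=cv2.cvtColor(im,cv2.COLOR_BGR2HSV)
m=cv2.inRange(h,(0,180,80),(6,255,255));ct=max(cv2.findContours(m,0,1)[0],key=cv2.contourArea)[:,0]
Q=ray(c,ct,.042)[:,:2]-[x0,y0]
print('red x',np.percentile(Q@nrm,[0,100]),'y',np.percentile(Q@Y,[0,5,50,95,100]))
for uv,z in (((263.6,188),.035),((393.7,178),.035),((307,187.5),.02),((351,184),.02)):
    q=ray(c,[uv],z)[0,:2];print(uv,q,(q-[x0,y0])@nrm,(q-[x0,y0])@Y)
print('origin',x0,y0,Y,nrm)
mm=cv2.inRange(h,(7,120,120),(20,255,255));ys,xs=np.where(mm[150:200,290:370]);
for x,y in zip(xs+290,ys+150):
    pass
p,d=ctrl.capture('wrist');cv2.imwrite('pics/w0.png',p)
E
```

```text
Traceback (most recent call last):
IndexError: index 30 is out of bounds for axis 0 with size 30
```

```bash
python3 - <<'E'
from h import *
c=ctrl.calibration('top');im=cv2.imread('pics/top0.png')
g=im.astype(float).min(2)
pts=[]
for u in list(range(281,301))+list(range(312,345))+list(range(356,376)):
    col=g[172:193,u]; hi=200
    w=np.where(col>110)[0]
    if len(w)==0 or w.max()>19: continue
    j=w.max(); a,b=col[j],col[j+1]
    pts.append((u,172+j+(a-110)/(a-b+1e-9)))
pts=np.array(pts);P=ray(c,pts,.035)[:,:2]
vx,vy,x0,y0=cv2.fitLine(P.astype(np.float32),cv2.DIST_HUBER,0,.001,.001).ravel()
if vy<0:vx,vy=-vx,-vy
nrm=np.array([vy,-vx]);res=(P-[x0,y0])@nrm
print(len(pts),'yaw',np.degrees(np.arctan2(-vx,vy)),'res',res.std(),'face at y=0',x0-y0*vx/vy)
Y=np.array([vx,vy])
h=cv2.cvtColor(im,cv2.COLOR_BGR2HSV)
m=cv2.inRange(h,(0,180,80),(6,255,255));ct=max(cv2.findContours(m,0,1)[0],key=cv2.contourArea)[:,0]
Q=ray(c,ct,.042)[:,:2]-[x0,y0]
print('red x',np.percentile(Q@nrm,[0,100]),'y',np.percentile(Q@Y,[0,5,50,95,100]))
for uv,z in (((263.6,188),.035),((393.7,178),.035),((307,187.5),.02),((351,184),.02)):
    q=ray(c,[uv],z)[0,:2];print(uv,q,(q-[x0,y0])@nrm,(q-[x0,y0])@Y)
print('origin',x0,y0,Y,nrm)
R0=np.array([.5512,-.0795])
print('rack in rail', (R0-[x0,y0])@nrm,(R0-[x0,y0])@Y)
p,d=ctrl.capture('wrist');cv2.imwrite('pics/w0.png',p)
print(ctrl.calibration('wrist'))
E
```

```text
73 yaw 4.791839 res 0.0004959100187296394 face at y=0 0.65700054
red x [-0.05877025  0.04054446] y [0.22124516 0.22187697 0.23644734 0.25244934 0.25326576]
(263.6, 188) [0.65224875 0.17926999] 0.010240313436996773 0.2659994862754878
(393.7, 178) [ 0.69194591 -0.28860914] 0.010714013450802716 -0.20356043592091147
(307, 187.5) [0.65699572 0.02367646] 0.00197304782028018 0.11055325005298325
(351, 184) [ 0.67095333 -0.13585551] 0.002555224123578526 -0.04958708120242084
origin 0.66426474 -0.0866552 [-0.08353592  0.9965048 ] [0.9965048  0.08353592]
rack in rail -0.1120718366800743 0.01657515718485339
{'intrinsics': array([[321.11202789,   0.        , 318.79573636],
       [  0.        , 321.11202789, 198.0702383 ],
       [  0.        ,   0.        ,   1.        ]]), 'R': array([[ 0.41224632, -0.91107042, -0.00191412],
       [-0.86766716, -0.39324599,  0.30415669],
       [-0.27786089, -0.12372665, -0.95262009]]), 't': array([-0.57445329, -0.04044272,  0.38012058])}
```

View pics/w0.png

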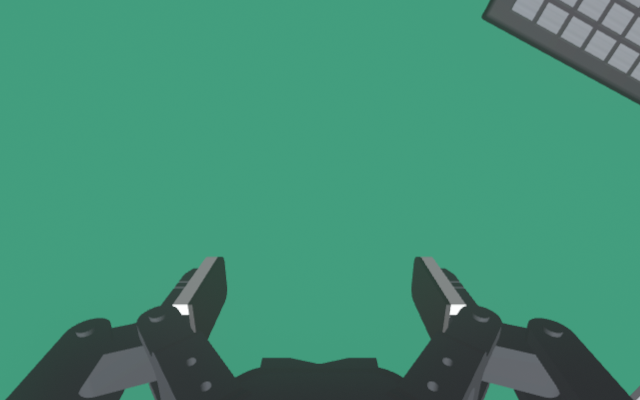

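Call:
{"name": "arm_command", "arguments": {"commands": "0 0 0.114 0 0 0 0.7;0 0 0.114 0 0 0 0.7;0 0 0.113 0 0 0 0.7;0 0 0 0.02 -0.035 0 0.7;0 0 0 0.02 -0.035 0 0.7"}}

```text
clock: 0.57
position: [0.2697, -0.4545, 0.2493]
tcp_rot: [[0.998, 0.057, -0.003], [0.057, -0.998, 0.002], [-0.003, -0.003, -1.0]]
wrist_force: [1.2, 0.4, -0.7]
finger_gap: 0.0601
```

```bash
cat > st.py <<'E'
from h import *
O=np.array([.66426,-.08666]);Y=np.array([-.08354,.99650]);N=np.array([.99650,.08354])
def st():
    s=ctrl.read_state();p=np.array(s['position']);R=np.array(s['tcp_rot']);f=np.array(s['wrist_force'])
    q=p[:2]-O
    print('t%.2f railx %.4f s %.4f z %.4f yawerr %.2f tilt %s F n %.2f y %.2f z %.2f gap %.3f'%(s['clock'],q@N,q@Y,p[2],np.degrees(np.arctan2(R[1,0],R[0,0]))-4.79,np.round(np.degrees(R[:2,2]),2),f[:2]@N,f[:2]@Y,f[2],s['finger_gap']))
    return s
if __name__=='__main__': st()
E
python3 st.py
```

```text
t0.57 railx -0.4239 s -0.3335 z 0.2493 yawerr -1.50 tilt [-0.16  0.14] F n 1.19 y 0.33 z -0.68 gap 0.060
```

Call:
{"name": "arm_command", "arguments": {"commands": "0 0 -0.026 0.024 -0.039 0 0.7;0 0 0 0.024 -0.039 0 0.7;0 0 0 0.024 -0.039 0 0.7;0 0 0 0.024 -0.039 0 0.7;0 0 0 0.024 -0.039 0 0.7"}}

```text
clock: 0.98
position: [0.3637, -0.2664, 0.2477]
tcp_rot: [[0.997, 0.078, -0.004], [0.078, -0.997, 0.005], [-0.003, -0.005, -1.0]]
wrist_force: [1.1, -1.2, -0.4]
finger_gap: 0.0598
```

Call:
{"name": "arm_command", "arguments": {"commands": "0 0 0 0.024 -0.039 0.01 0.7;0 0 0 0.024 -0.039 0.02 0.7;0 0 0 0.024 -0.039 0.02 0.7;0 0 0 0 0 0 0.7"}}

```text
clock: 1.32
position: [0.4183, -0.1552, 0.206]
tcp_rot: [[0.996, 0.085, -0.0], [0.085, -0.996, 0.006], [0.0, -0.006, -1.0]]
wrist_force: [-1.5, -0.6, 0.2]
finger_gap: 0.0598
```

```bash
python3 st.py
```

```text
t1.32 railx -0.2508 s -0.0478 z 0.2060 yawerr 0.09 tilt [-0.01  0.34] F n -1.51 y -0.50 z 0.18 gap 0.060
```

Call:
{"name": "arm_command", "arguments": {"commands": "0 0 0 0.018 -0.035 0.01 0.7;0 0 0 0.018 -0.03 0.03 0.7;0 0 0 0 0 0.038 0.7;0 0 0 0 0 0.038 0.7;0 0 0 0 0 0.03 0.7"}}

```text
clock: 1.73
position: [0.4549, -0.0916, 0.0658]
tcp_rot: [[0.996, 0.091, 0.016], [0.091, -0.996, -0.001], [0.016, 0.002, -1.0]]
wrist_force: [0.3, -0.7, 0.3]
finger_gap: 0.0599
```

```bash
python3 - <<'E'
from st import *
st();p,d=ctrl.capture('wrist');cv2.imwrite('pics/w1.png',p)
E
```

```text
t1.73 railx -0.2090 s 0.0126 z 0.0658 yawerr 0.42 tilt [ 0.92 -0.05] F n 0.20 y -0.74 z 0.28 gap 0.060
```

View pics/w1.png

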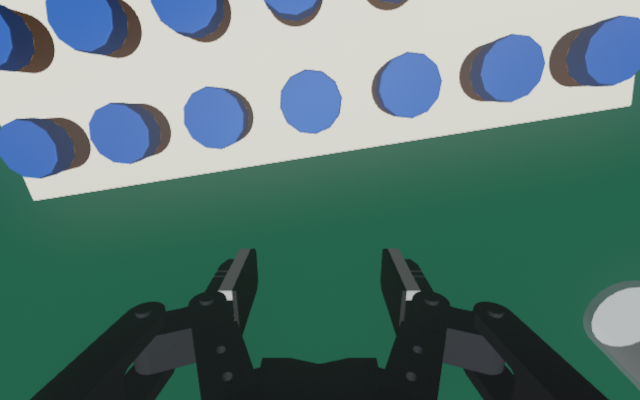

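The wrist view shows the rack's front edge running from (33,200) to (632,107), centred ahead of the two fingers. The cup at (615,320) is clear of the path.

Call:
{"name": "arm_command", "arguments": {"commands": "0 -0.012 0.006 0 -0.005 0.02 0.7;0 0 0 0 0 0.012 0.7;0 0 0 0 0 0 0.7"}}

```text
clock: 2.03
position: [0.4478, -0.0854, 0.0265]
tcp_rot: [[0.996, 0.083, -0.011], [0.083, -0.997, 0.002], [-0.011, -0.003, -1.0]]
wrist_force: [-0.4, 0.4, 1.1]
finger_gap: 0.0597
```

```bash
python3 st.py
```

```text
t2.03 railx -0.2156 s 0.0194 z 0.0265 yawerr -0.00 tilt [-0.65  0.14] F n -0.36 y 0.44 z 1.09 gap 0.060
```

Call:
{"name": "arm_command", "arguments": {"commands": "0 0.008 0 0.01 0 -0.007 0.7;0 0 0 0.01 0 0 0.7;0 0 0 0.005 0 0 0.7;0 0 0 0.005 0 0 0.7;0 0 0 0.005 0 0 0.7"}}

```text
clock: 2.45
position: [0.4885, -0.0845, 0.0393]
tcp_rot: [[0.997, 0.081, 0.003], [0.081, -0.997, 0.002], [0.003, -0.001, -1.0]]
wrist_force: [-0.3, 0.9, -0.2]
finger_gap: 0.0596
```

```bash
python3 st.py
```

```text
t2.45 railx -0.1750 s 0.0169 z 0.0393 yawerr -0.14 tilt [0.16 0.09] F n -0.25 y 0.88 z -0.22 gap 0.060
```

Call:
{"name": "arm_command", "arguments": {"commands": "0 0 0 0.004 0 0.003 0.7;0 0 0 0.004 0 0 0.7;0 0 0 0.004 0 0 0.7;0 0 0 0.004 0 0 0.7;0 0 0 0.004 0 0 0.7"}}

```text
clock: 2.87
position: [0.509, -0.0824, 0.0366]
tcp_rot: [[0.997, 0.082, -0.001], [0.082, -0.997, 0.001], [-0.0, -0.001, -1.0]]
wrist_force: [-2.5, -0.3, 1.2]
finger_gap: 0.0597
```

```bash
python3 - <<'E'
from st import *
st();p,d=ctrl.capture('wrist');cv2.imwrite('pics/w2.png',p)
E
```

```text
t2.87 railx -0.1543 s 0.0172 z 0.0366 yawerr -0.09 tilt [-0.03  0.07] F n -2.50 y -0.04 z 1.16 gap 0.060
```

View pics/w2.png

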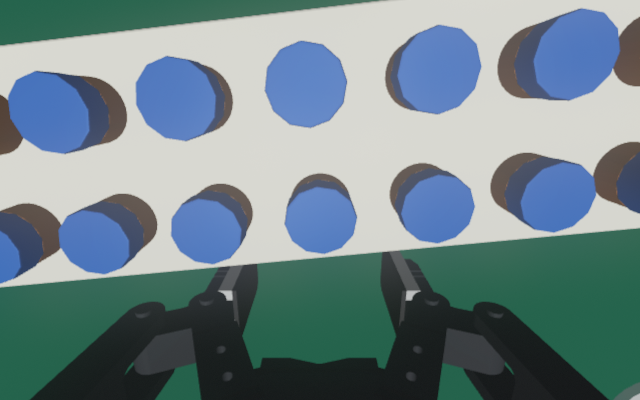

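Sliding works at about 2.5 N and the rack is turning to line up with the fingers. I'll carry on.

Call:
{"name": "arm_command", "arguments": {"commands": "0 0 0 0.005 0 0 0.7;0 0 0 0.005 0 0 0.7;0 0 0 0.005 0 0 0.7;0 0 0 0.005 0 0 0.7;0 0 0 0.004 0 0 0.7"}}

```text
clock: 3.33
position: [0.5346, -0.0798, 0.0361]
tcp_rot: [[0.997, 0.082, -0.002], [0.082, -0.997, 0.002], [-0.002, -0.002, -1.0]]
wrist_force: [-1.5, 0.4, 0.3]
finger_gap: 0.0598
```

```bash
python3 - <<'E'
from st import *
st();p,d=ctrl.capture('wrist');cv2.imwrite('pics/w3.png',p)
E
```

```text
t3.33 railx -0.1287 s 0.0177 z 0.0361 yawerr -0.08 tilt [-0.12  0.13] F n -1.49 y 0.50 z 0.35 gap 0.060
```

View pics/w3.png

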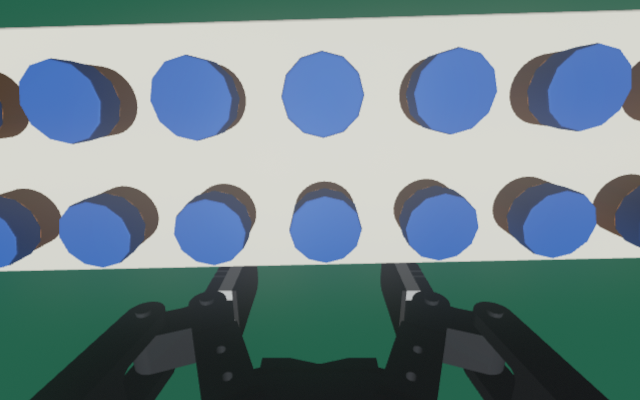

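Call:
{"name": "arm_command", "arguments": {"commands": "0 0 0 0.003 0 0 0.7;0 0 0 0.003 0 0 0.7;0 0 0 0.003 0 0 0.7"}}

```text
clock: 3.63
position: [0.5451, -0.0791, 0.0361]
tcp_rot: [[0.997, 0.082, -0.001], [0.082, -0.997, 0.002], [-0.001, -0.002, -1.0]]
wrist_force: [-2.3, -0.3, 0.2]
finger_gap: 0.0597
```

Call:
{"name": "arm_command", "arguments": {"commands": "0 0 0 0.001 0 0 0.7;0 0 0 0.001 0 0 0.7"}}

```text
clock: 3.8
position: [0.5478, -0.0791, 0.0361]
tcp_rot: [[0.997, 0.082, -0.001], [0.082, -0.997, 0.002], [-0.001, -0.002, -1.0]]
wrist_force: [-3.3, -0.1, 1.0]
finger_gap: 0.0598
```

```bash
python3 - <<'E'
from st import *
st();p,d=ctrl.capture('top');cv2.imwrite('pics/t4.png',cv2.resize(p[150:260,230:410],None,fx=4.4,fy=4.4,interpolation=cv2.INTER_CUBIC))
p,d=ctrl.capture('scene');cv2.imwrite('pics/s4.png',cv2.resize(p[160:300,240:400],None,fx=4,fy=4,interpolation=cv2.INTER_CUBIC))
p,d=ctrl.capture('wrist');cv2.imwrite('pics/w4.png',p)
E
```

```text
t3.80 railx -0.1154 s 0.0173 z 0.0361 yawerr -0.10 tilt [-0.07  0.09] F n -3.29 y 0.14 z 1.05 gap 0.060
```

View pics/t4.png

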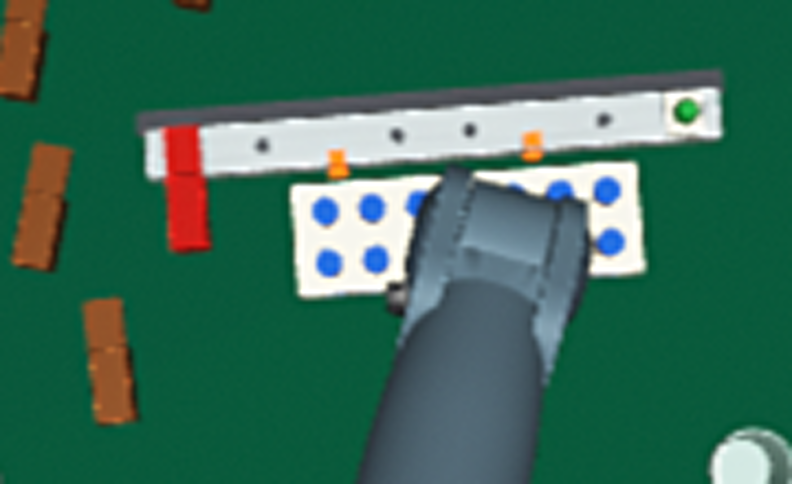

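View pics/s4.png

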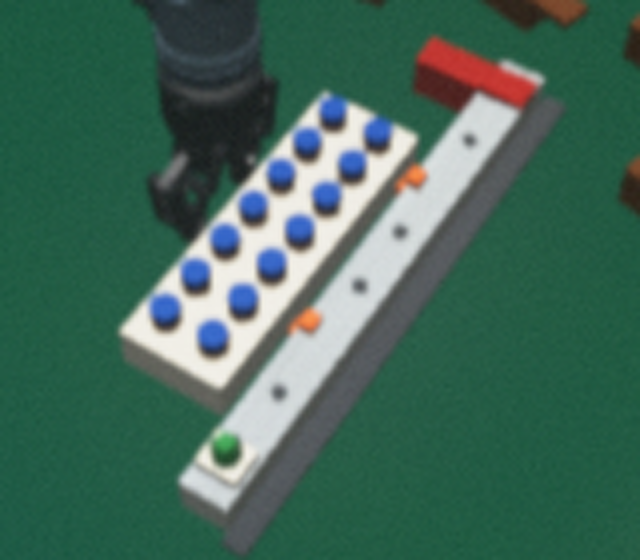

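View pics/w4.png

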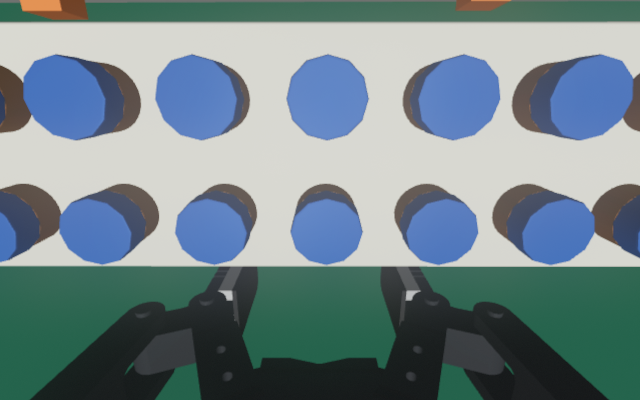

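The rack is parallel to the rail. The orange plungers show at (55,5) and (485,0) in the wrist view, with a small gap left. Now I'll work on the ends in turn: back off, close the fingers, and push in line with the left plunger.

Call:
{"name": "arm_command", "arguments": {"commands": "0 0 0 -0.012 0 0 0.3;0 0 0 -0.003 -0.03 -0.004 0;0 0 0 0 -0.035 0 0;0 0 0 0 -0.02 0 0;0 0 0 0 0 0 0"}}

```text
clock: 4.37
position: [0.5314, 0.0043, 0.0421]
tcp_rot: [[0.997, 0.076, 0.012], [0.076, -0.997, 0.001], [0.012, -0.0, -1.0]]
wrist_force: [-0.5, 0.1, 0.1]
finger_gap: 0.0002
```

```bash
python3 st.py
```

```text
t4.37 railx -0.1248 s 0.1018 z 0.0421 yawerr -0.44 tilt [0.67 0.05] F n -0.53 y 0.13 z 0.15 gap 0.000
```

Call:
{"name": "arm_command", "arguments": {"commands": "0 -0.01 -0.006 0.002 -0.01 0.004 0;0 0 0 0.003 0 0 0;0 0 0 0.002 0 0 0;0 0 0 0.002 0 0 0;0 0 0 0.001 0 0 0"}}

```text
clock: 4.78
position: [0.5435, 0.0141, 0.0394]
tcp_rot: [[0.997, 0.083, 0.006], [0.083, -0.997, -0.001], [0.006, 0.002, -1.0]]
wrist_force: [-1.3, 1.2, -0.0]
finger_gap: 0.0
```

```bash
python3 st.py
```

```text
t4.78 railx -0.1120 s 0.1105 z 0.0394 yawerr -0.04 tilt [ 0.37 -0.08] F n -1.16 y 1.31 z -0.04 gap 0.000
```

Call:
{"name": "arm_command", "arguments": {"commands": "0 -0.004 0 0.0015 0 0.001 0;0 0 0 0.0015 0 0 0;0 0 0 0.001 0 0 0"}}

```text
clock: 5.03
position: [0.5461, 0.0126, 0.0379]
tcp_rot: [[0.997, 0.08, -0.001], [0.08, -0.997, -0.002], [-0.002, 0.002, -1.0]]
wrist_force: [-4.2, 0.8, 1.9]
finger_gap: -0.0
```

```bash
python3 st.py
```

```text
t5.03 railx -0.1094 s 0.1088 z 0.0379 yawerr -0.21 tilt [-0.08 -0.1 ] F n -4.10 y 1.19 z 1.92 gap -0.000
```

Call:
{"name": "arm_command", "arguments": {"commands": "0 0 0 0.0015 0 0 0;0 0 0 0.0015 0 0 0"}}

```text
clock: 5.2
position: [0.5462, 0.0123, 0.0371]
tcp_rot: [[0.997, 0.079, -0.007], [0.079, -0.997, -0.002], [-0.008, 0.002, -1.0]]
wrist_force: [-5.4, 0.4, 2.0]
finger_gap: -0.0003
```

Call:
{"name": "arm_command", "arguments": {"commands": "0 0 0 0.002 0 0 0;0 0 0 0.002 0 0 0"}}

```text
clock: 5.37
position: [0.5462, 0.012, 0.0361]
tcp_rot: [[0.997, 0.078, -0.015], [0.078, -0.997, -0.003], [-0.015, 0.002, -1.0]]
wrist_force: [-6.3, -0.4, 2.5]
finger_gap: 0.0003
```

```bash
python3 st.py
```

```text
t5.37 railx -0.1094 s 0.1082 z 0.0361 yawerr -0.32 tilt [-0.87 -0.19] F n -6.35 y 0.17 z 2.53 gap 0.000
```

The plunger holds. The compliance lets the tool pitch slightly, so I'll correct the tilt while raising the step size.

Call:
{"name": "arm_command", "arguments": {"commands": "0 0.012 -0.004 0.003 0 0 0;0 0.005 0 0.004 0 0 0"}}

```text
clock: 5.53
position: [0.5463, 0.0118, 0.0343]
tcp_rot: [[0.997, 0.081, -0.012], [0.081, -0.997, -0.004], [-0.012, 0.003, -1.0]]
wrist_force: [-10.9, -1.0, 5.3]
finger_gap: -0.0001
```

```bash
python3 st.py
```

```text
t5.53 railx -0.1093 s 0.1079 z 0.0343 yawerr -0.13 tilt [-0.66 -0.23] F n -10.90 y -0.10 z 5.34 gap -0.000
```

Call:
{"name": "arm_command", "arguments": {"commands": "0 0.01 0 0.004 0 -0.002 0;0 0.006 0 0.004 0 -0.001 0"}}

```text
clock: 5.7
position: [0.5463, 0.0118, 0.0341]
tcp_rot: [[0.997, 0.08, -0.011], [0.08, -0.997, -0.005], [-0.011, 0.004, -1.0]]
wrist_force: [-7.6, -1.4, 2.0]
finger_gap: -0.0002
```

```bash
python3 st.py
```

```text
t5.70 railx -0.1094 s 0.1079 z 0.0341 yawerr -0.19 tilt [-0.63 -0.26] F n -7.69 y -0.79 z 2.00 gap -0.000
```

```bash
python3 - <<'E'
from st import *
p,d=ctrl.capture('wrist');cv2.imwrite('pics/w5.png',p)
p,d=ctrl.capture('scene');cv2.imwrite('pics/s5.png',cv2.resize(p[160:300,240:400],None,fx=4,fy=4,interpolation=cv2.INTER_CUBIC))
E
```

```text
(no output)
```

View pics/w5.png

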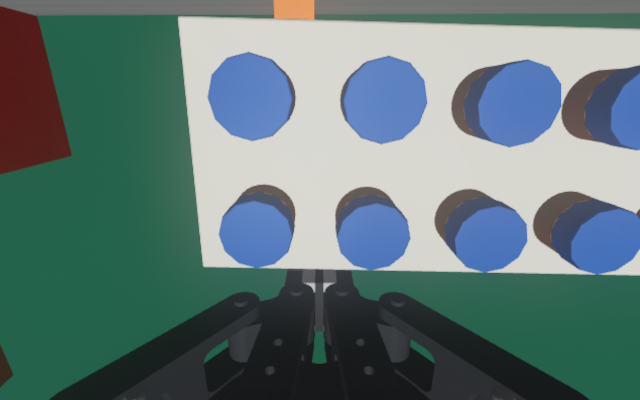

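View pics/s5.png

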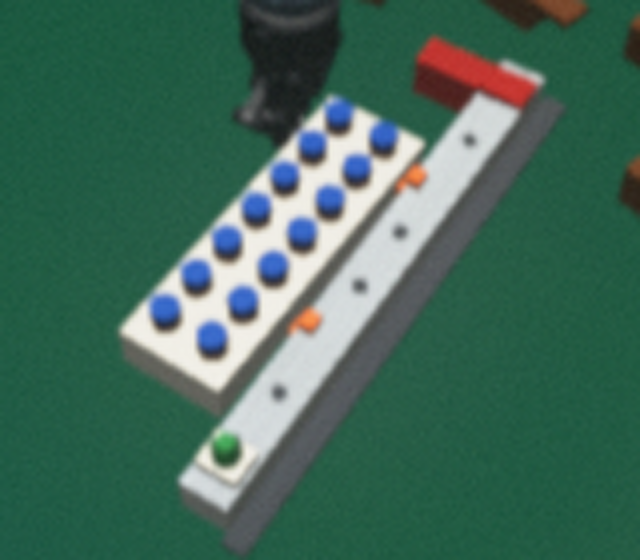

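The left plunger is in contact (orange at (294,8), on the rack's edge) and has not moved yet. I'll increase the push in modest steps.

Call:
{"name": "arm_command", "arguments": {"commands": "0 0.01 -0.003 0.006 -0.002 -0.003 0"}}

```text
clock: 5.88
position: [0.5472, 0.013, 0.035]
tcp_rot: [[0.997, 0.082, -0.011], [0.082, -0.997, -0.006], [-0.011, 0.006, -1.0]]
wrist_force: [-8.1, -4.0, -3.2]
finger_gap: -0.0002
```

```bash
python3 st.py
```

```text
t5.88 railx -0.1083 s 0.1091 z 0.0350 yawerr -0.08 tilt [-0.62 -0.37] F n -8.41 y -3.32 z -3.23 gap -0.000
```

Call:
{"name": "arm_command", "arguments": {"commands": "0 0.01 0 0.006 -0.001 -0.002 0"}}

```text
clock: 5.97
position: [0.548, 0.0138, 0.0349]
tcp_rot: [[0.997, 0.081, -0.011], [0.081, -0.997, -0.008], [-0.011, 0.007, -1.0]]
wrist_force: [-9.3, -2.4, -1.9]
finger_gap: -0.0001
```

```bash
python3 st.py
```

```text
t5.97 railx -0.1075 s 0.1098 z 0.0349 yawerr -0.13 tilt [-0.61 -0.44] F n -9.50 y -1.64 z -1.90 gap -0.000
```

Call:
{"name": "arm_command", "arguments": {"commands": "0.007 0.01 0 0.006 0 -0.001 0;0.003 0.01 0 0.006 0 -0.001 0"}}

```text
clock: 6.13
position: [0.5484, 0.014, 0.0329]
tcp_rot: [[0.997, 0.08, -0.014], [0.08, -0.997, 0.001], [-0.014, -0.002, -1.0]]
wrist_force: [-12.7, -1.5, 6.3]
finger_gap: 0.0
```

```bash
python3 st.py
```

```text
t6.13 railx -0.1071 s 0.1099 z 0.0329 yawerr -0.20 tilt [-0.79  0.08] F n -12.82 y -0.47 z 6.33 gap 0.000
```

Call:
{"name": "arm_command", "arguments": {"commands": "0.004 0.01 0 0.006 0 -0.001 0;0.003 0.01 0 0.006 0 -0.001 0"}}

```text
clock: 6.3
position: [0.5483, 0.014, 0.0314]
tcp_rot: [[0.997, 0.078, -0.017], [0.079, -0.997, 0.007], [-0.017, -0.009, -1.0]]
wrist_force: [-13.8, -0.6, 6.7]
finger_gap: -0.0002
```

```bash
python3 st.py
```

```text
t6.30 railx -0.1071 s 0.1100 z 0.0314 yawerr -0.28 tilt [-0.99  0.43] F n -13.81 y 0.56 z 6.74 gap -0.000
```

Downward drag on the rack face (Fz about 6.7 N) is stalling it. I'll lift slightly as I push.

Call:
{"name": "arm_command", "arguments": {"commands": "-0.004 0.012 0 0.004 0 -0.004 0;-0.002 0.01 0 0.005 0 -0.003 0"}}

```text
clock: 6.47
position: [0.5485, 0.0141, 0.0345]
tcp_rot: [[0.997, 0.077, -0.012], [0.077, -0.997, 0.002], [-0.012, -0.003, -1.0]]
wrist_force: [-8.7, -1.1, -2.0]
finger_gap: -0.0001
```

```bash
python3 st.py
```

```text
t6.47 railx -0.1069 s 0.1101 z 0.0345 yawerr -0.37 tilt [-0.68  0.13] F n -8.73 y -0.42 z -2.01 gap -0.000
```

Call:
{"name": "arm_command", "arguments": {"commands": "-0.002 0.01 0 0.005 0 -0.003 0;0 0.01 0 0.005 0 -0.003 0"}}

```text
clock: 6.63
position: [0.5486, 0.0141, 0.036]
tcp_rot: [[0.997, 0.076, -0.011], [0.076, -0.997, -0.0], [-0.011, -0.0, -1.0]]
wrist_force: [-7.8, -1.8, -3.3]
finger_gap: -0.0003
```

```bash
python3 st.py
```

```text
t6.63 railx -0.1069 s 0.1101 z 0.0360 yawerr -0.45 tilt [-0.63 -0.02] F n -7.90 y -1.13 z -3.33 gap -0.000
```

Call:
{"name": "arm_command", "arguments": {"commands": "0 0.01 -0.007 0.0065 0 -0.002 0;0 0.008 0 0.0065 0 -0.002 0"}}

```text
clock: 6.8
position: [0.5496, 0.0144, 0.035]
tcp_rot: [[0.997, 0.082, -0.016], [0.082, -0.997, -0.001], [-0.016, -0.0, -1.0]]
wrist_force: [-10.9, -1.5, -1.8]
finger_gap: 0.0002
```

```bash
python3 st.py
```

```text
t6.80 railx -0.1058 s 0.1103 z 0.0350 yawerr -0.10 tilt [-0.92 -0.06] F n -10.95 y -0.59 z -1.81 gap 0.000
```

Call:
{"name": "arm_command", "arguments": {"commands": "0 0.01 0 0.007 0 -0.002 0;0 0.008 0 0.007 0 -0.002 0"}}

```text
clock: 6.97
position: [0.5509, 0.015, 0.0336]
tcp_rot: [[0.997, 0.08, -0.023], [0.08, -0.997, -0.001], [-0.023, -0.001, -1.0]]
wrist_force: [-12.3, -1.8, 5.6]
finger_gap: -0.0002
```

```bash
python3 st.py
```

```text
t6.97 railx -0.1044 s 0.1108 z 0.0336 yawerr -0.18 tilt [-1.3  -0.07] F n -12.40 y -0.81 z 5.62 gap -0.000
```

Call:
{"name": "arm_command", "arguments": {"commands": "0 0.018 0 0.006 0 -0.004 0;0 0.012 0 0.006 0 -0.003 0"}}

```text
clock: 7.13
position: [0.5516, 0.0151, 0.0354]
tcp_rot: [[0.997, 0.079, -0.015], [0.079, -0.997, -0.001], [-0.015, -0.0, -1.0]]
wrist_force: [-9.5, -1.9, -2.3]
finger_gap: 0.0004
```

```bash
python3 - <<'E'
from st import *
st();p,d=ctrl.capture('wrist');cv2.imwrite('pics/w6.png',p)
p,d=ctrl.capture('top');cv2.imwrite('pics/t6.png',cv2.resize(p[150:260,230:410],None,fx=4.4,fy=4.4,interpolation=cv2.INTER_CUBIC))
E
```

```text
t7.13 railx -0.1037 s 0.1108 z 0.0354 yawerr -0.26 tilt [-0.88 -0.06] F n -9.65 y -1.06 z -2.28 gap 0.000
```

View pics/w6.png

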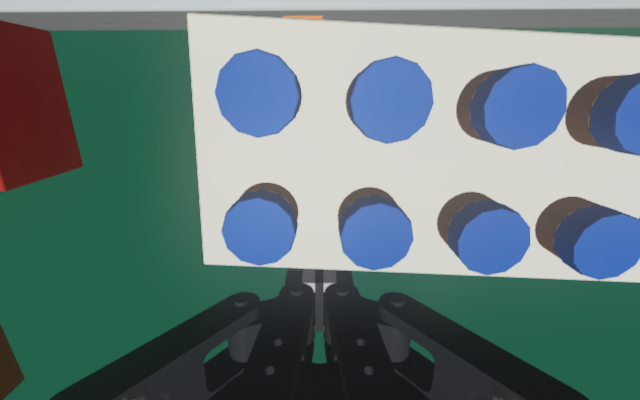

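View pics/t6.png

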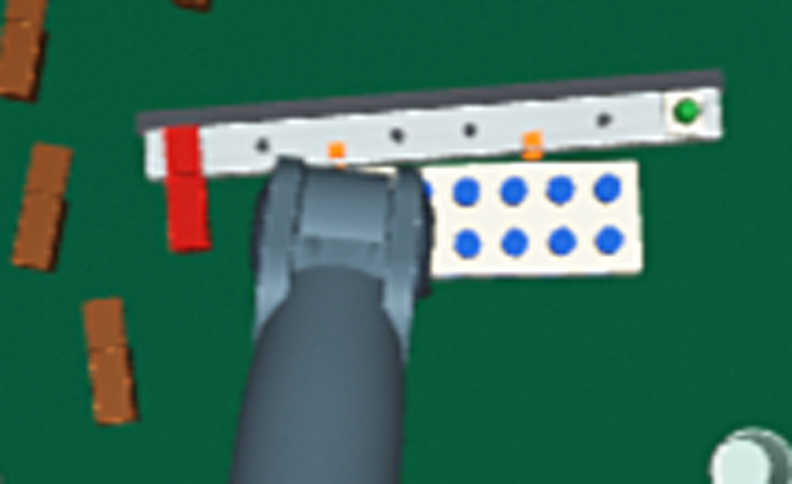

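The left plunger is mostly in, and the rack is now turned about 2°, with the left end leading. Next I'll work on the right end.

Call:
{"name": "arm_command", "arguments": {"commands": "0 0.004 0 -0.02 0 0 0;0 0.004 -0.004 -0.006 0.03 0 0;0 0 0 0 0.04 0 0;0 0 0 0 0.04 0 0;0 0 0 0 0.035 0 0"}}

```text
clock: 7.65
position: [0.5375, -0.13, 0.0343]
tcp_rot: [[0.995, 0.096, -0.007], [0.096, -0.995, 0.001], [-0.007, -0.002, -1.0]]
wrist_force: [0.9, 0.1, 0.1]
finger_gap: -0.0004
```

```bash
python3 st.py
```

```text
t7.65 railx -0.1300 s -0.0325 z 0.0343 yawerr 0.73 tilt [-0.39  0.05] F n 0.91 y 0.03 z 0.12 gap -0.000
```

Call:
{"name": "arm_command", "arguments": {"commands": "0 0.007 0.01 0 0.012 0 0;0 0 0 0.005 0 -0.003 0;0 0 0 0.005 0 0 0;0 0 0 0.003 0 0 0;0 0 0 0.003 0 0 0"}}

```text
clock: 8.07
position: [0.5599, -0.1492, 0.0392]
tcp_rot: [[0.997, 0.076, 0.009], [0.076, -0.997, -0.004], [0.009, 0.005, -1.0]]
wrist_force: [-1.7, -1.1, -0.2]
finger_gap: 0.0001
```

```bash
python3 st.py
```

```text
t8.07 railx -0.1093 s -0.0536 z 0.0392 yawerr -0.42 tilt [ 0.51 -0.23] F n -1.74 y -0.92 z -0.22 gap 0.000
```

Call:
{"name": "arm_command", "arguments": {"commands": "0.003 0 -0.006 0.004 -0.003 0 0;0 0.005 0 0.006 0 -0.001 0"}}

```text
clock: 8.23
position: [0.5637, -0.1437, 0.0384]
tcp_rot: [[0.996, 0.084, -0.001], [0.084, -0.996, -0.004], [-0.001, 0.004, -1.0]]
wrist_force: [-13.7, -6.1, 3.1]
finger_gap: 0.0
```

```bash
python3 st.py
```

```text
t8.23 railx -0.1050 s -0.0485 z 0.0384 yawerr 0.05 tilt [-0.05 -0.24] F n -14.17 y -4.93 z 3.14 gap 0.000
```

Call:
{"name": "arm_command", "arguments": {"commands": "0 0.008 0 0.006 0 -0.002 0;0 0.008 0 0.006 0 -0.002 0"}}

```text
clock: 8.4
position: [0.5643, -0.1415, 0.0385]
tcp_rot: [[0.996, 0.086, -0.01], [0.085, -0.996, -0.009], [-0.011, 0.008, -1.0]]
wrist_force: [-13.4, -5.7, 2.1]
finger_gap: 0.0003
```

```bash
python3 st.py
```

```text
t8.40 railx -0.1041 s -0.0463 z 0.0385 yawerr 0.11 tilt [-0.58 -0.5 ] F n -13.88 y -4.58 z 2.10 gap 0.000
```

```bash
python3 - <<'E'
from st import *
p,d=ctrl.capture('wrist');cv2.imwrite('pics/w7.png',p);st()
E
```

```text
t8.45 railx -0.1040 s -0.0460 z 0.0384 yawerr 0.14 tilt [-0.59 -0.48] F n -13.50 y -4.78 z 3.11 gap 0.000
```

View pics/w7.png

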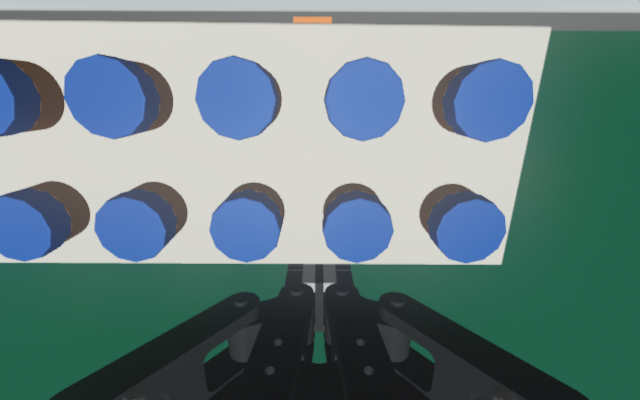

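The right plunger is going in (orange sliver at (312,20)) and the rack is within about 0.7° of parallel. Continuing.

Call:
{"name": "arm_command", "arguments": {"commands": "0.006 0.008 0 0.006 0.003 -0.002 0;0.002 0.008 0 0.006 0.001 -0.002 0"}}

```text
clock: 8.62
position: [0.5648, -0.1408, 0.0384]
tcp_rot: [[0.996, 0.088, -0.02], [0.088, -0.996, 0.0], [-0.02, -0.002, -1.0]]
wrist_force: [-12.1, -6.4, 1.7]
finger_gap: -0.0004
```

```bash
python3 st.py
```

```text
t8.62 railx -0.1036 s -0.0456 z 0.0384 yawerr 0.28 tilt [-1.16  0.03] F n -12.55 y -5.34 z 1.72 gap -0.000
```

Call:
{"name": "arm_command", "arguments": {"commands": "0.002 0.012 0 0.006 0.001 -0.002 0;0.002 0.01 0 0.006 0.001 -0.002 0"}}

```text
clock: 8.78
position: [0.5649, -0.1404, 0.0384]
tcp_rot: [[0.996, 0.089, -0.025], [0.089, -0.996, 0.001], [-0.025, -0.004, -1.0]]
wrist_force: [-12.5, -6.5, 3.3]
finger_gap: -0.0001
```

```bash
python3 st.py
```

```text
t8.78 railx -0.1035 s -0.0453 z 0.0384 yawerr 0.33 tilt [-1.44  0.08] F n -13.04 y -5.47 z 3.28 gap -0.000
```

Call:
{"name": "arm_command", "arguments": {"commands": "0 0.022 0.004 0.005 0.004 -0.002 0;0 0.015 0 0.006 0.003 -0.002 0"}}

```text
clock: 8.95
position: [0.5656, -0.1416, 0.0382]
tcp_rot: [[0.996, 0.088, -0.011], [0.088, -0.996, 0.008], [-0.01, -0.009, -1.0]]
wrist_force: [-13.1, -1.7, 4.6]
finger_gap: -0.0002
```

```bash
python3 st.py
```

```text
t8.95 railx -0.1029 s -0.0465 z 0.0382 yawerr 0.29 tilt [-0.63  0.46] F n -13.22 y -0.58 z 4.64 gap -0.000
```

Call:
{"name": "arm_command", "arguments": {"commands": "0 0.015 0.004 0.007 0.001 -0.002 0;0 0.015 0 0.007 0.001 -0.002 0"}}

```text
clock: 9.12
position: [0.5668, -0.1406, 0.038]
tcp_rot: [[0.996, 0.085, -0.008], [0.085, -0.996, 0.007], [-0.007, -0.007, -1.0]]
wrist_force: [-15.2, -6.8, 3.6]
finger_gap: 0.0001
```

```bash
python3 st.py
```

```text
t9.12 railx -0.1016 s -0.0456 z 0.0380 yawerr 0.10 tilt [-0.46  0.38] F n -15.74 y -5.50 z 3.60 gap 0.000
```

```bash
python3 - <<'E'
from st import *
p,d=ctrl.capture('wrist');cv2.imwrite('pics/w8.png',p);st()
E
```

```text
t9.17 railx -0.1015 s -0.0456 z 0.0380 yawerr 0.11 tilt [-0.45  0.38] F n -14.34 y -3.98 z 4.76 gap -0.000
```

View pics/w8.png

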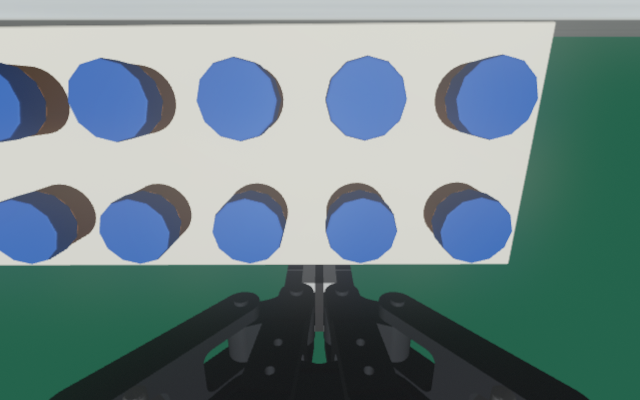

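The right plunger is hidden, so that end is about flush. A thin dark wedge is still visible on the left, so back to the left end.

Call:
{"name": "arm_command", "arguments": {"commands": "-0.004 0.006 0 -0.018 0 0 0;0 0.002 0 0 -0.035 0 0;0 0 0 0 -0.04 0 0;0 0 0 0 -0.04 0 0;0 0 0 0 -0.035 0 0"}}

```text
clock: 9.58
position: [0.535, 0.0109, 0.0373]
tcp_rot: [[0.997, 0.081, -0.001], [0.081, -0.997, 0.003], [-0.0, -0.003, -1.0]]
wrist_force: [0.4, 0.8, 0.4]
finger_gap: 0.0001
```

```bash
python3 st.py
```

```text
t9.58 railx -0.1206 s 0.1080 z 0.0373 yawerr -0.17 tilt [-0.04  0.16] F n 0.45 y 0.73 z 0.41 gap 0.000
```

Call:
{"name": "arm_command", "arguments": {"commands": "0 0 0 0.007 0.003 0 0;0 0 0 0.004 0.004 0 0;0 0 0 0.003 0.002 0 0;0 0.002 0 0.002 0 0 0"}}

```text
clock: 9.92
position: [0.5501, 0.0152, 0.037]
tcp_rot: [[0.995, 0.099, -0.001], [0.099, -0.995, 0.008], [-0.001, -0.008, -1.0]]
wrist_force: [-0.3, 0.1, -0.5]
finger_gap: 0.0001
```

```bash
python3 st.py
```

```text
t9.92 railx -0.1052 s 0.1110 z 0.0370 yawerr 0.90 tilt [-0.08  0.44] F n -0.28 y 0.10 z -0.53 gap 0.000
```

Call:
{"name": "arm_command", "arguments": {"commands": "0 0.004 0 0.004 0.0 -0.001 0;0 0.006 0 0.006 0 -0.002 0"}}

```text
clock: 10.08
position: [0.5531, 0.0156, 0.0373]
tcp_rot: [[0.995, 0.097, -0.006], [0.097, -0.995, 0.01], [-0.005, -0.011, -1.0]]
wrist_force: [-12.9, 1.6, -0.8]
finger_gap: -0.0002
```

```bash
python3 st.py
```

```text
t10.08 railx -0.1022 s 0.1112 z 0.0373 yawerr 0.79 tilt [-0.35  0.58] F n -12.77 y 2.64 z -0.80 gap -0.000
```

Call:
{"name": "arm_command", "arguments": {"commands": "-0.008 0.007 0.012 0.006 0.0 -0.002 0;0 0.008 0 0.006 0 -0.002 0"}}

```text
clock: 10.25
position: [0.5533, 0.0159, 0.0373]
tcp_rot: [[0.997, 0.081, -0.014], [0.082, -0.997, 0.006], [-0.014, -0.007, -1.0]]
wrist_force: [-10.8, 0.6, 5.5]
finger_gap: 0.0001
```

```bash
python3 - <<'E'
from st import *
p,d=ctrl.capture('wrist');cv2.imwrite('pics/w9.png',p);st()
E
```

```text
t10.30 railx -0.1020 s 0.1114 z 0.0373 yawerr -0.11 tilt [-0.83  0.35] F n -11.45 y 1.05 z 4.69 gap 0.000
```

View pics/w9.png

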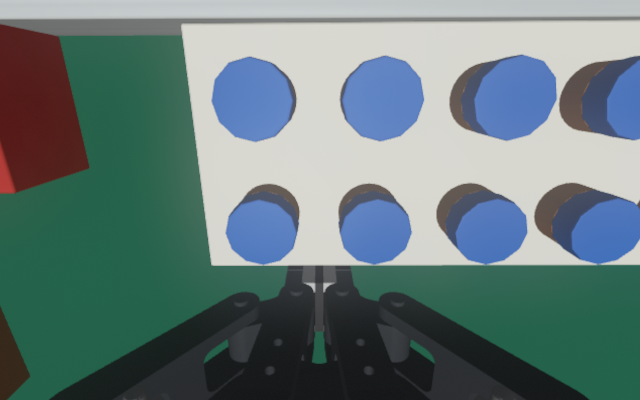

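```bash
cat > gap.py <<'E'
from st import *
def edges(im,c,cols,zr=.04,zl=.035):
    g=im.astype(np.float32); out=[]
    # per column from the top: light rail top -> (dark face) -> white rack(warm)
    A=[];B=[]
    for u in cols:
        col=g[:60,u]; gr=col.mean(1)
        warm=col[:,2]-col[:,0]   # R-B: rack warm >0 , rail bluish <0
        r=np.where(warm>4)[0]
        if len(r)==0: continue
        vr=r[0]
        lt=np.where((warm<-4)&(gr>140))[0]
        if len(lt)==0: continue
        A.append((u,lt[-1]+.5)); B.append((u,vr-.5))
    return np.array(A),np.array(B)
if __name__=='__main__':
    import sys
    im=cv2.imread(sys.argv[1]);c=ctrl.calibration('wrist')
    for u in (100,200,300,400,500,600): print(u,[tuple(x) for x in im[8:34:2,u]])
E
python3 gap.py pics/w9.png
```

```text
100 [(np.uint8(201), np.uint8(200), np.uint8(194)), (np.uint8(202), np.uint8(201), np.uint8(195)), (np.uint8(202), np.uint8(202), np.uint8(196)), (np.uint8(203), np.uint8(203), np.uint8(196)), (np.uint8(196), np.uint8(197), np.uint8(192)), (np.uint8(166), np.uint8(169), np.uint8(166)), (np.uint8(114), np.uint8(116), np.uint8(113)), (np.uint8(113), np.uint8(115), np.uint8(112)), (np.uint8(113), np.uint8(115), np.uint8(112)), (np.uint8(114), np.uint8(115), np.uint8(112)), (np.uint8(111), np.uint8(113), np.uint8(110)), (np.uint8(113), np.uint8(115), np.uint8(112)), (np.uint8(112), np.uint8(114), np.uint8(111))]
200 [(np.uint8(204), np.uint8(203), np.uint8(197)), (np.uint8(205), np.uint8(205), np.uint8(198)), (np.uint8(206), np.uint8(206), np.uint8(199)), (np.uint8(205), np.uint8(205), np.uint8(199)), (np.uint8(196), np.uint8(197), np.uint8(192)), (np.uint8(150), np.uint8(152), np.uint8(149)), (np.uint8(121), np.uint8(123), np.uint8(120)), (np.uint8(116), np.uint8(118), np.uint8(116)), (np.uint8(189), np.uint8(196), np.uint8(196)), (np.uint8(210), np.uint8(217), np.uint8(217)), (np.uint8
[... 1895 characters left out ...]
(208), np.uint8(215), np.uint8(215)), (np.uint8(209), np.uint8(215), np.uint8(215))]
600 [(np.uint8(196), np.uint8(196), np.uint8(190)), (np.uint8(196), np.uint8(196), np.uint8(190)), (np.uint8(198), np.uint8(198), np.uint8(192)), (np.uint8(194), np.uint8(195), np.uint8(190)), (np.uint8(164), np.uint8(167), np.uint8(164)), (np.uint8(124), np.uint8(126), np.uint8(122)), (np.uint8(152), np.uint8(158), np.uint8(157)), (np.uint8(202), np.uint8(209), np.uint8(209)), (np.uint8(208), np.uint8(215), np.uint8(215)), (np.uint8(208), np.uint8(215), np.uint8(215)), (np.uint8(208), np.uint8(215), np.uint8(215)), (np.uint8(208), np.uint8(215), np.uint8(215)), (np.uint8(208), np.uint8(215), np.uint8(215))]
```

```bash
cat > gap.py <<'E'
from st import *
def gap(im,c,cols):
    g=im.astype(np.float32).mean(2)
    for u in cols:
        col=g[:60,u-2:u+3].mean(1)
        k=10+np.argmin(col[10:32])  # darkest in seam
        if col[k]>180: print(u,'seam hidden',col[k]);continue
        up=[j for j in range(k,0,-1) if col[j]>160]; dn=[j for j in range(k,50) if col[j]>160]
        if not up or not dn: continue
        j=up[0];va=j+(col[j]-160)/(col[j]-col[j+1]); j=dn[0];vb=j-(col[j]-160)/(col[j]-col[j-1])
        a=ray(c,[(u,va)],.035)[0,:2]-O;b=ray(c,[(u,vb)],.04)[0,:2]-O
        print(u,round(va,1),round(vb,1),'s %.3f rail %.2f mm rack %.2f gap %.2f'%(b@Y,a@N*1e3,b@N*1e3,(a-b)@N*1e3))
if __name__=='__main__':
    import sys
    gap(cv2.imread(sys.argv[1]),ctrl.calibration('wrist'),range(200,640,60))
E
python3 gap.py pics/w9.png
```

```text
200 17.7 23.1 s 0.149 rail 0.40 mm rack -2.13 gap 2.53
260 17.5 22.5 s 0.130 rail 0.37 mm rack -2.02 gap 2.39
320 17.4 22.1 s 0.110 rail 0.35 mm rack -1.96 gap 2.31
380 17.1 21.7 s 0.091 rail 0.36 mm rack -1.90 gap 2.25
440 16.8 21.1 s 0.071 rail 0.40 mm rack -1.81 gap 2.21
500 16.5 20.8 s 0.052 rail 0.41 mm rack -1.76 gap 2.17
560 16.3 20.2 s 0.033 rail 0.40 mm rack -1.67 gap 2.07
620 16.1 19.9 s 0.014 rail 0.42 mm rack -1.64 gap 2.05
```

The left gap measures about 2.4 mm and the right end about 1.6 mm, so both still need more.

Call:
{"name": "arm_command", "arguments": {"commands": "-0.004 0.016 0 0.007 0.0 -0.004 0;0 0.012 0 0.0075 0 -0.004 0"}}

```text
clock: 10.47
position: [0.5538, 0.0161, 0.0394]
tcp_rot: [[0.997, 0.078, -0.014], [0.078, -0.997, 0.007], [-0.013, -0.008, -1.0]]
wrist_force: [-9.9, 1.0, -3.4]
finger_gap: 0.0001
```

```bash
python3 st.py
```

```text
t10.47 railx -0.1015 s 0.1117 z 0.0394 yawerr -0.31 tilt [-0.8   0.38] F n -9.75 y 1.80 z -3.38 gap 0.000
```

Call:
{"name": "arm_command", "arguments": {"commands": "0 0.014 0 0.0075 0.0 -0.004 0;0 0.012 0 0.0075 0 -0.004 0"}}

```text
clock: 10.63
position: [0.554, 0.0162, 0.0408]
tcp_rot: [[0.997, 0.074, -0.018], [0.074, -0.997, 0.011], [-0.017, -0.012, -1.0]]
wrist_force: [-10.8, -0.1, -3.2]
finger_gap: 0.0
```

```bash
python3 st.py
```

```text
t10.63 railx -0.1013 s 0.1117 z 0.0408 yawerr -0.52 tilt [-1.01  0.6 ] F n -10.76 y 0.85 z -3.17 gap 0.000
```

Call:
{"name": "arm_command", "arguments": {"commands": "-0.006 0.018 -0.009 0.008 0.0 0 0;0 0.014 0 0.009 0 -0.002 0"}}

```text
clock: 10.8
position: [0.5551, 0.0167, 0.0366]
tcp_rot: [[0.997, 0.08, -0.016], [0.08, -0.997, 0.009], [-0.016, -0.011, -1.0]]
wrist_force: [-18.9, -0.7, 8.8]
finger_gap: -0.0
```

```bash
python3 st.py
```

```text
t10.80 railx -0.1002 s 0.1121 z 0.0366 yawerr -0.20 tilt [-0.94  0.54] F n -18.88 y 0.88 z 8.77 gap -0.000
```

Call:
{"name": "arm_command", "arguments": {"commands": "0 0.016 0 0.008 0.0 -0.002 0;0 0.014 0 0.008 0 -0.003 0"}}

```text
clock: 10.97
position: [0.555, 0.0165, 0.0358]
tcp_rot: [[0.997, 0.076, -0.018], [0.076, -0.997, 0.013], [-0.017, -0.014, -1.0]]
wrist_force: [-11.1, 1.6, -1.4]
finger_gap: -0.0002
```

```bash
python3 - <<'E'
from st import *
st();p,d=ctrl.capture('wrist');cv2.imwrite('pics/w10.png',p);c=ctrl.calibration('wrist')
from gap import gap
gap(p,c,range(200,640,60))
E
```

```text
t10.97 railx -0.1003 s 0.1119 z 0.0358 yawerr -0.45 tilt [-1.02  0.73] F n -10.94 y 2.49 z -1.44 gap -0.000
200 seam hidden 183.6
260 19.5 22.3 s 0.129 rail 1.27 mm rack -0.44 gap 1.71
320 20.5 21.7 s 0.110 rail 0.77 mm rack -0.48 gap 1.25
380 20.4 22.7 s 0.091 rail 0.60 mm rack -0.95 gap 1.55
440 20.1 27.0 s 0.072 rail 0.46 mm rack -2.38 gap 2.84
500 20.0 20.0 s 0.053 rail 0.29 mm rack -0.61 gap 0.90
560 18.8 20.1 s 0.034 rail 0.44 mm rack -0.83 gap 1.27
620 18.2 20.1 s 0.016 rail 0.40 mm rack -1.02 gap 1.42
```

Left is nearly flush (one peak read 18.9 N, so I'll ease off). Now the right end.

Call:
{"name": "arm_command", "arguments": {"commands": "-0.006 0.012 -0.006 -0.018 0 0 0;0 0.004 0 0 0.035 0 0;0 0 0 0 0.04 0 0;0 0 0 0 0.04 0 0;0 0 0 0 0.035 0 0"}}

```text
clock: 11.43
position: [0.541, -0.1358, 0.0304]
tcp_rot: [[0.996, 0.087, -0.015], [0.087, -0.996, 0.014], [-0.013, -0.015, -1.0]]
wrist_force: [1.0, 0.1, -0.1]
finger_gap: -0.0002
```

```bash
python3 st.py
```

```text
t11.43 railx -0.1270 s -0.0387 z 0.0304 yawerr 0.19 tilt [-0.84  0.79] F n 1.01 y -0.03 z -0.15 gap -0.000
```

Call:
{"name": "arm_command", "arguments": {"commands": "-0.012 0.015 0 0.004 0.008 -0.008 0;0 0 0 0.006 0.003 0 0;0 0 0 0.004 0 0 0;0 0 0 0.002 0 0 0;0 0 0 0.001 0 0 0"}}

```text
clock: 11.85
position: [0.5615, -0.1566, 0.0388]
tcp_rot: [[0.997, 0.071, 0.005], [0.071, -0.997, 0.0], [0.005, 0.0, -1.0]]
wrist_force: [0.4, 0.1, -0.3]
finger_gap: -0.0001
```

```bash
python3 st.py
```

```text
t11.85 railx -0.1083 s -0.0611 z 0.0388 yawerr -0.71 tilt [0.31 0.  ] F n 0.36 y 0.03 z -0.31 gap -0.000
```

Call:
{"name": "arm_command", "arguments": {"commands": "0 0 -0.008 0.004 -0.003 0 0;0 0 0 0.002 0 0 0;0 0 0 0.003 0 0 0"}}

```text
clock: 12.1
position: [0.5677, -0.1495, 0.0377]
tcp_rot: [[0.996, 0.084, -0.002], [0.084, -0.996, -0.0], [-0.002, 0.0, -1.0]]
wrist_force: [-11.5, -4.3, 5.1]
finger_gap: 0.0001
```

```bash
python3 st.py
```

```text
t12.10 railx -0.1015 s -0.0546 z 0.0377 yawerr 0.01 tilt [-0.14 -0.02] F n -11.80 y -3.37 z 5.07 gap 0.000
```

Call:
{"name": "arm_command", "arguments": {"commands": "0 0.006 0 0.005 0 -0.001 0;0 0.008 0 0.006 0 -0.002 0"}}

```text
clock: 12.27
position: [0.5679, -0.148, 0.0372]
tcp_rot: [[0.996, 0.084, -0.012], [0.084, -0.996, -0.005], [-0.013, 0.004, -1.0]]
wrist_force: [-11.9, -5.3, 0.1]
finger_gap: -0.0001
```

```bash
python3 st.py
```

```text
t12.27 railx -0.1012 s -0.0531 z 0.0372 yawerr 0.02 tilt [-0.71 -0.29] F n -12.28 y -4.26 z 0.15 gap -0.000
```

Call:
{"name": "arm_command", "arguments": {"commands": "0.004 0.014 0 0.006 0.003 -0.002 0;0 0.012 0 0.007 0.002 -0.002 0"}}

```text
clock: 12.43
position: [0.569, -0.1487, 0.037]
tcp_rot: [[0.996, 0.085, -0.013], [0.085, -0.996, 0.002], [-0.012, -0.003, -1.0]]
wrist_force: [-16.1, -4.0, 7.4]
finger_gap: 0.0003
```

```bash
python3 st.py
```

```text
t12.43 railx -0.1002 s -0.0538 z 0.0370 yawerr 0.10 tilt [-0.72  0.13] F n -16.36 y -2.63 z 7.37 gap 0.000
```

Call:
{"name": "arm_command", "arguments": {"commands": "0.002 0.014 0 0.007 0.002 -0.002 0;0 0.012 0 0.007 0.002 -0.002 0"}}

```text
clock: 12.6
position: [0.569, -0.1486, 0.0369]
tcp_rot: [[0.996, 0.086, -0.016], [0.086, -0.996, 0.007], [-0.015, -0.008, -1.0]]
wrist_force: [-14.1, -1.7, 6.7]
finger_gap: 0.0001
```

```bash
python3 - <<'E'
from st import *
st();p,d=ctrl.capture('wrist');cv2.imwrite('pics/w11.png',p);c=ctrl.calibration('wrist')
from gap import gap
gap(p,c,range(20,540,60))
E
```

```text
t12.60 railx -0.1001 s -0.0538 z 0.0369 yawerr 0.13 tilt [-0.92  0.39] F n -14.19 y -0.48 z 6.68 gap 0.000
20 23.0 23.1 s 0.043 rail 0.34 mm rack -0.59 gap 0.93
80 22.9 23.2 s 0.023 rail 0.37 mm rack -0.60 gap 0.97
140 22.4 26.6 s 0.004 rail 0.55 mm rack -1.56 gap 2.11
200 21.2 23.0 s -0.016 rail 0.92 mm rack -0.50 gap 1.41
260 21.6 22.8 s -0.035 rail 0.80 mm rack -0.43 gap 1.23
320 21.8 22.6 s -0.055 rail 0.78 mm rack -0.35 gap 1.13
380 21.3 24.1 s -0.074 rail 0.92 mm rack -0.76 gap 1.68
440 seam hidden 180.13333
500 19.6 22.7 s -0.112 rail 1.46 mm rack -0.34 gap 1.80
```

View pics/w11.png

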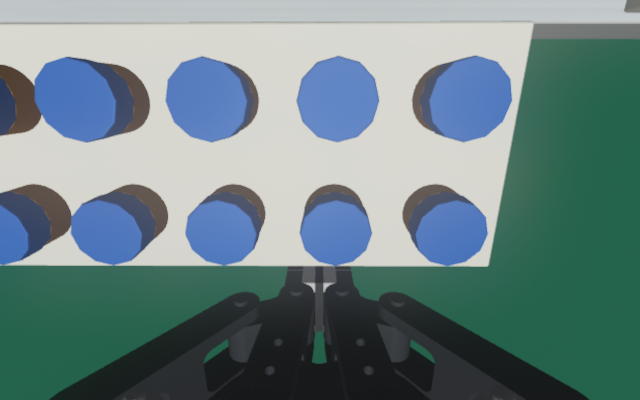

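View pics/w10.png

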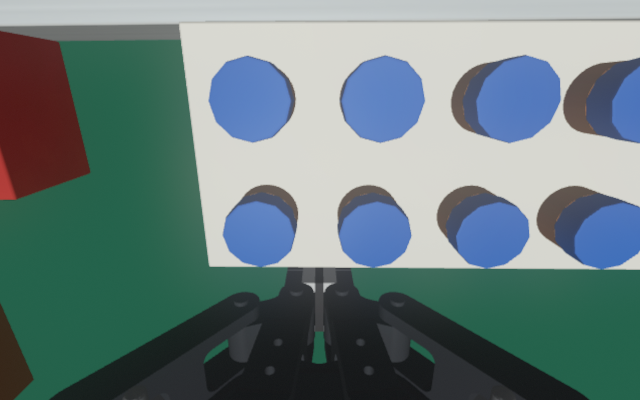

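Both ends look flush in the seam. I'll do one more push with lift, then rise to check the plunger tabs and seam from above.

Call:
{"name": "arm_command", "arguments": {"commands": "-0.002 0.018 0 0.006 0 -0.004 0;0 0.012 0 0.007 0 -0.004 0;0 0.012 0 0.007 0 -0.003 0"}}

```text
clock: 12.9
position: [0.5689, -0.1449, 0.0398]
tcp_rot: [[0.996, 0.085, -0.016], [0.085, -0.996, 0.005], [-0.015, -0.006, -1.0]]
wrist_force: [-11.7, -5.1, -1.1]
finger_gap: -0.0002
```

```bash
python3 st.py
```

```text
t12.90 railx -0.0999 s -0.0501 z 0.0398 yawerr 0.07 tilt [-0.91  0.26] F n -12.09 y -4.09 z -1.13 gap -0.000
```

Call:
{"name": "arm_command", "arguments": {"commands": "0 0.01 0 -0.02 0 0 0;0 0 0 -0.015 -0.03 -0.025 0;0 0 0 0 -0.035 -0.04 0;0 0 0 0.02 -0.02 -0.03 0;0 0 0 0.03 0 0 0"}}

```text
clock: 13.32
position: [0.5642, -0.0574, 0.1256]
tcp_rot: [[0.996, 0.084, -0.031], [0.084, -0.996, 0.011], [-0.03, -0.014, -0.999]]
wrist_force: [1.0, -0.4, 0.6]
finger_gap: 0.0001
```

```bash
python3 - <<'E'
from st import *
st();p,d=ctrl.capture('wrist');cv2.imwrite('pics/w12.png',p)
E
```

```text
t13.32 railx -0.0972 s 0.0375 z 0.1256 yawerr 0.03 tilt [-1.76  0.63] F n 1.01 y -0.49 z 0.59 gap 0.000
```

View pics/w12.png

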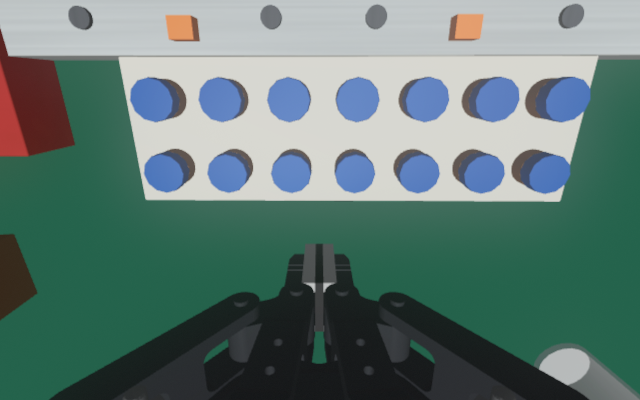

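```bash
cat > tabs.py <<'E'
from st import *
def tabs(im,c):
    h=cv2.cvtColor(im,cv2.COLOR_BGR2HSV)
    m=cv2.inRange(h,(7,100,190),(22,255,255)) # bright top of tabs
    n,l,s,ce=cv2.connectedComponentsWithStats(m)
    for i in range(1,n):
        if s[i,4]<60: continue
        for z in (.037,.039,.041):
            q=ray(c,[ce[i]],z)[0,:2]-O
            a=ray(c,[(ce[i][0],s[i,1]-.5),(ce[i][0],s[i,1]+s[i,3]-.5)],z)[:,:2]-O
            print(np.round(ce[i],1),s[i][:4],z,'mid %.1f s %.1f  back/front %.1f %.1f'%(q@N*1e3,q@Y*1e3,*(a@N*1e3)))
    g=im.astype(np.float32).mean(2)
    for u in range(130,600,30):
        col=g[40:75,u-2:u+3].mean(1);k=np.argmin(col);j=k
        print(u,40+k,np.round(col[max(k-4,0):k+5]).astype(int), 'rail@.035 %.2f rack@.04 %.2f'%tuple((((ray(c,[(u,40+k)],z)[0,:2]-O)@N)*1e3) for z in (.035,.04)))
if __name__=='__main__':
    import sys
    im=cv2.imread(sys.argv[1]);c=ctrl.calibration('wrist')
    tabs(im,c)
    cv2.imwrite('pics/crop12.png',cv2.resize(im[0:80,100:620],None,fx=1.5,fy=3,interpolation=cv2.INTER_CUBIC))
E
python3 tabs.py pics/w12.png
```

```text
[179.2  26.5] [166  15  27  25] 0.037 mid 21.7 s 116.9  back/front 27.7 14.9
[179.2  26.5] [166  15  27  25] 0.039 mid 21.4 s 116.1  back/front 27.4 14.7
[179.2  26.5] [166  15  27  25] 0.041 mid 21.0 s 115.3  back/front 27.0 14.4
[468.3  26.4] [455  15  28  24] 0.037 mid 21.5 s -48.1  back/front 27.5 15.4
[468.3  26.4] [455  15  28  24] 0.039 mid 21.2 s -47.3  back/front 27.2 15.1
[468.3  26.4] [455  15  28  24] 0.041 mid 20.9 s -46.5  back/front 26.8 14.8
130 56 [204 204 199 169 160 204 214 213 213] rail@.035 6.31 rack@.04 5.90
160 56 [204 205 202 174 154 201 214 213 213] rail@.035 6.31 rack@.04 5.90
190 40 [100 163 200 199 200] rail@.035 14.91 rack@.04 14.29
220 56 [204 204 200 173 160 204 214 213 213] rail@.035 6.31 rack@.04 5.90
250 56 [202 202 199 175 167 204 213 213 213] rail@.035 6.31 rack@.04 5.90
280 56 [199 200 197 175 171 205 213 213 213] rail@.035 6.31 rack@.04 5.90
310 56 [197 198 196 176 174 206 213 213 213] rail@.035 6.31 rack@.04 5.90
340 55 [195 196 197 195 175 177 207 213 213] rail@.035 6.85 rack@.04 6.43
370 55 [195 195 197 194 181 188 209 213 213] rail@.035 6.85 rack@.04 6.43
400 55 [196 196 196 192 182 192 210 213 213] rail@.035 6.85 rack@.04 6.43
430 55 [196 196 196 191 183 195 211 213 213] rail@.035 6.85 rack@.04 6.42
460 40 [146 184 195 195 197] rail@.035 14.83 rack@.04 14.21
490 55 [196 197 196 179 169 199 213 213 213] rail@.035 6.85 rack@.04 6.42
520 55 [196 196 195 178 171 201 213 213 213] rail@.035 6.85 rack@.04 6.42
550 55 [197 197 196 178 172 203 213 213 213] rail@.035 6.85 rack@.04 6.42
580 55 [198 199 197 176 165 200 213 212 212] rail@.035 6.85 rack@.04 6.42
```

View pics/crop12.png

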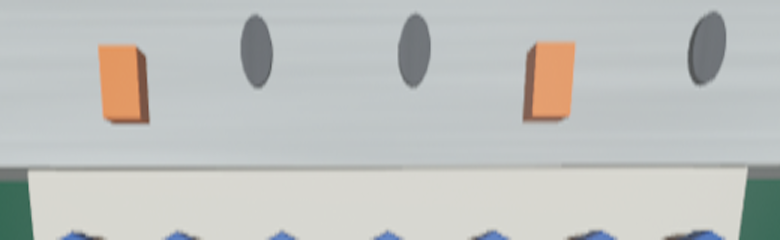

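From above, both tabs sit at the same depth (mid about 14.5–14.9 mm behind the rail edge, against 14 mm expected when fully in) and the seam is thin and uniform. The rack is flush with both plungers in. Next is the slide, so I need the rack ends and the joint room.

```bash
python3 - <<'E'
from st import *
s=st();print(np.round(s['q'],1));c=ctrl.calibration('wrist')
for uv in ((120,57),(598,56),(146,200),(562,200)):
    q=ray(c,[uv],.04)[0,:2]-O;print(uv,'railx %.4f s %.4f'%(q@N,q@Y))
print('stop inner', [(ray(c,[uv],.042)[0,:2]-O)@Y for uv in ((52,57),(74,146))])
E
```

```text
t13.37 railx -0.0911 s 0.0362 z 0.1234 yawerr 0.07 tilt [-1.46  0.6 ] F n 7.07 y -1.56 z -0.55 gap 0.000
[-12.3  26.6  -7.5  57.5   0.3 162.8]
(120, 57) railx 0.0054 s 0.1526
(598, 56) railx 0.0059 s -0.1229
(146, 200) railx -0.0830 s 0.1529
(562, 200) railx -0.0815 s -0.1241
stop inner [np.float64(0.19101480798189086), np.float64(0.19112463421946047)]
```

Call:
{"name": "arm_command", "arguments": {"commands": "-0.01 0.024 -0.115 0 0 -0.01 0;0 0 -0.12 0 0.02 0 0;0 0 -0.12 0 0.02 0 0;0 0 -0.12 0 0.02 0 0;0 0 -0.12 0 0.02 0 0"}}

```text
clock: 13.78
position: [0.6033, -0.1236, 0.1329]
tcp_rot: [[0.76, 0.65, -0.0], [0.65, -0.76, 0.006], [0.003, -0.005, -1.0]]
wrist_force: [0.9, 0.0, 0.0]
finger_gap: -0.0002
```

Call:
{"name": "arm_command", "arguments": {"commands": "0 0 -0.12 -0.01 0.02 0 0;0 0 -0.12 -0.015 0.015 0 0;0 0 -0.12 -0.02 0.01 0 0;0 0 -0.12 -0.02 0.01 0 0;0 0 -0.12 -0.025 0 0 0"}}

```text
clock: 14.2
position: [0.6005, -0.2331, 0.1292]
tcp_rot: [[0.236, 0.972, -0.001], [0.972, -0.236, 0.008], [0.008, -0.003, -1.0]]
wrist_force: [-0.1, -0.0, 0.7]
finger_gap: 0.0001
```

Call:
{"name": "arm_command", "arguments": {"commands": "0 0 -0.12 -0.025 0 0 0;0 0 -0.12 -0.025 0 0 0;0 0 -0.12 -0.01 0 0 0;0 0 0 0 0 0 0"}}

```text
clock: 14.53
position: [0.5899, -0.2961, 0.1257]
tcp_rot: [[-0.133, 0.991, -0.005], [0.991, 0.133, 0.008], [0.009, -0.004, -1.0]]
wrist_force: [-0.5, 0.5, -0.4]
finger_gap: -0.0001
```

```bash
sed -i 's/yawerr %.2f/yaw %.2f/' st.py; python3 st.py
```

```text
t14.53 railx -0.0916 s -0.2025 z 0.1257 yaw 92.84 tilt [-0.27  0.48] F n -0.48 y 0.50 z -0.39 gap -0.000
```

Call:
{"name": "arm_command", "arguments": {"commands": "0.004 0 0.05 0.02 0.025 0 0;0 0 0 0.015 0.02 0.015 0;0 0 0 0 0 0.03 0;0 0 0 0 0 0.02 0;0 0 0 0 0 0.008 0"}}

```text
clock: 14.95
position: [0.6349, -0.2511, 0.0522]
tcp_rot: [[-0.067, 0.998, -0.004], [0.998, 0.067, 0.007], [0.007, -0.003, -1.0]]
wrist_force: [-0.1, -0.2, 0.8]
finger_gap: 0.0001
```

```bash
python3 - <<'E'
from st import *
st();p,d=ctrl.capture('wrist');cv2.imwrite('pics/w13.png',p)
E
```

```text
t14.95 railx -0.0430 s -0.1614 z 0.0522 yaw 89.06 tilt [-0.2   0.41] F n -0.13 y -0.16 z 0.78 gap 0.000
```

View pics/w13.png

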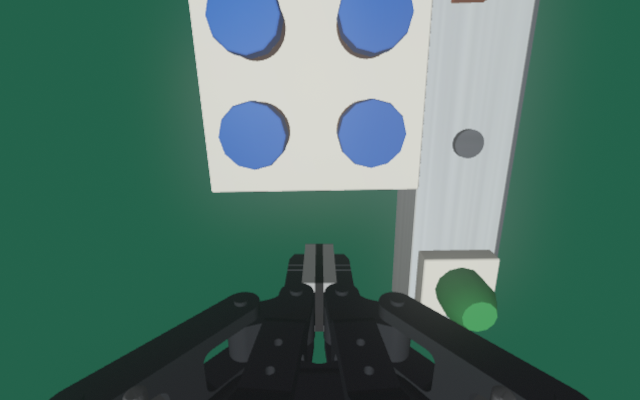

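The seam between rack and rail at (430,95) is closed, and the fingers are behind the rack's end face. The lamp at (465,300) is beside the linkage but lower. I'll move forward away from it while descending only slightly.

Call:
{"name": "arm_command", "arguments": {"commands": "0.005 0 -0.015 0.012 -0.004 0 0;0 0 0 0.006 0 0.005 0;0 0 0 0.003 0 0.002 0"}}

```text
clock: 15.25
position: [0.6277, -0.2277, 0.0438]
tcp_rot: [[-0.079, 0.997, -0.013], [0.997, 0.079, 0.009], [0.01, -0.012, -1.0]]
wrist_force: [-0.5, -0.2, 0.5]
finger_gap: -0.0003
```

```bash
python3 st.py
```

```text
t15.25 railx -0.0483 s -0.1375 z 0.0438 yaw 89.76 tilt [-0.74  0.5 ] F n -0.55 y -0.20 z 0.48 gap -0.000
```

Call:
{"name": "arm_command", "arguments": {"commands": "-0.012 0 0 0.003 0 0 0;0 0 0 0.003 0 0 0;0 0 0 0.003 0 0 0"}}

```text
clock: 15.5
position: [0.6277, -0.2191, 0.0452]
tcp_rot: [[-0.077, 0.997, 0.002], [0.997, 0.077, 0.006], [0.006, 0.002, -1.0]]
wrist_force: [0.4, -2.6, -1.0]
finger_gap: -0.0004
```

```bash
python3 st.py
```

```text
t15.50 railx -0.0475 s -0.1289 z 0.0452 yaw 89.64 tilt [0.11 0.36] F n 0.19 y -2.58 z -0.97 gap -0.000
```

Call:
{"name": "arm_command", "arguments": {"commands": "0 0.003 0 0.004 0 0 0;0 0 0 0.004 0 0 0;0 0 0 0.004 0 0 0"}}

```text
clock: 15.75
position: [0.6277, -0.2086, 0.047]
tcp_rot: [[-0.075, 0.997, 0.005], [0.997, 0.075, 0.006], [0.006, 0.005, -1.0]]
wrist_force: [-0.4, -2.4, -1.8]
finger_gap: -0.0003
```

```bash
python3 st.py
```

```text
t15.75 railx -0.0467 s -0.1184 z 0.0470 yaw 89.49 tilt [0.26 0.36] F n -0.65 y -2.36 z -1.77 gap -0.000
```

Call:
{"name": "arm_command", "arguments": {"commands": "0 0.003 -0.008 0.0045 0 0.002 0;0 0 0 0.0045 0 0 0;0 0 0 0.0045 0 0 0;0 0 0 0.0045 0 0 0;0 0 0 0.0045 0 0.001 0"}}

```text
clock: 16.17
position: [0.6267, -0.1855, 0.0454]
tcp_rot: [[-0.082, 0.997, 0.007], [0.997, 0.082, 0.007], [0.006, 0.007, -1.0]]
wrist_force: [-0.5, -3.5, -0.1]
finger_gap: 0.0001
```

```bash
python3 - <<'E'
from st import *
st();p,d=ctrl.capture('wrist');cv2.imwrite('pics/w14.png',p)
E
```

```text
t16.17 railx -0.0456 s -0.0953 z 0.0454 yaw 89.92 tilt [0.39 0.39] F n -0.75 y -3.48 z -0.09 gap 0.000
```

View pics/w14.png

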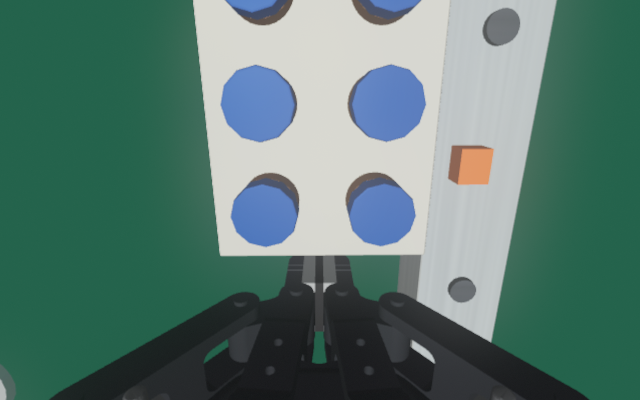

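The seam at (435,150) is still closed and the right plunger tab at (470,165) is still in. About 25 mm to go.

Call:
{"name": "arm_command", "arguments": {"commands": "0.003 0 0 0.004 0 0 0;0 0 0 0.004 0 0 0;0 0 0 0.004 0 0 0;0 0 0 0.002 0 0 0"}}

```text
clock: 16.55
position: [0.6253, -0.1686, 0.045]
tcp_rot: [[-0.083, 0.997, 0.003], [0.996, 0.083, 0.008], [0.008, 0.004, -1.0]]
wrist_force: [-0.8, -1.6, 0.5]
finger_gap: -0.0001
```

```bash
python3 - <<'E'
from st import *
st();p,d=ctrl.capture('top');cv2.imwrite('pics/t15.png',cv2.resize(p[150:260,230:410],None,fx=4.4,fy=4.4,interpolation=cv2.INTER_CUBIC))
E
```

```text
t16.55 railx -0.0457 s -0.0784 z 0.0450 yaw 90.00 tilt [0.17 0.45] F n -0.91 y -1.51 z 0.46 gap -0.000
```

View pics/t15.png

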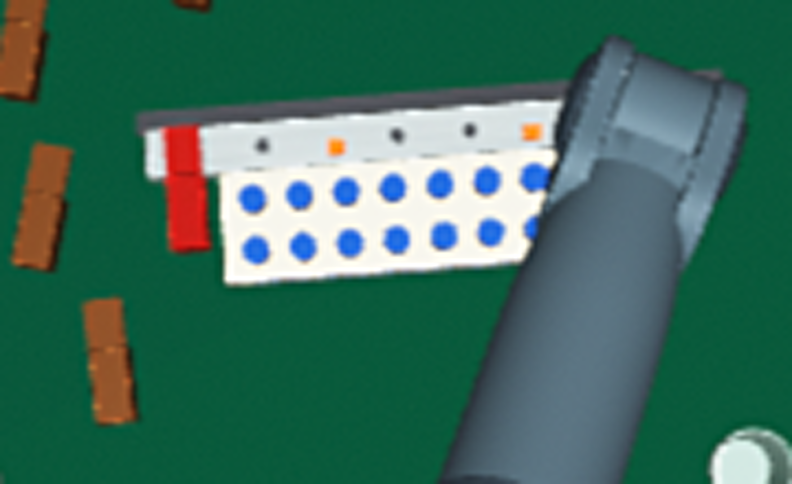

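The gap to the stop is about 8–10 mm (crop px 210 to 222). I'll approach slowly.

Call:
{"name": "arm_command", "arguments": {"commands": "0 0.003 0 0.0015 0 0 0;0 0 0 0.0015 0 0 0;0 0 0 0.0015 0 0 0"}}

```text
clock: 16.85
position: [0.6248, -0.1635, 0.045]
tcp_rot: [[-0.084, 0.996, 0.002], [0.996, 0.084, 0.011], [0.011, 0.003, -1.0]]
wrist_force: [0.6, -2.9, 0.9]
finger_gap: 0.0003
```

```bash
python3 st.py
```

```text
t16.85 railx -0.0457 s -0.0733 z 0.0450 yaw 90.01 tilt [0.14 0.65] F n 0.38 y -2.90 z 0.94 gap 0.000
```

Call:
{"name": "arm_command", "arguments": {"commands": "0 0.003 0 0.0015 0 0 0;0 0 0 0.0015 0 0 0"}}

```text
clock: 17.02
position: [0.6245, -0.1605, 0.0449]
tcp_rot: [[-0.083, 0.997, 0.002], [0.996, 0.083, 0.015], [0.014, 0.003, -1.0]]
wrist_force: [-0.3, -2.0, 0.6]
finger_gap: -0.0001
```

```bash
python3 st.py
```

```text
t17.02 railx -0.0458 s -0.0702 z 0.0449 yaw 89.99 tilt [0.13 0.83] F n -0.49 y -1.98 z 0.63 gap -0.000
```

Call:
{"name": "arm_command", "arguments": {"commands": "0 0.003 0 0.0015 0 0 0;0 0 0 0.0015 0 0 0"}}

```text
clock: 17.18
position: [0.6242, -0.1573, 0.0449]
tcp_rot: [[-0.083, 0.997, 0.002], [0.996, 0.083, 0.018], [0.018, 0.003, -1.0]]
wrist_force: [1.1, -2.2, -0.8]
finger_gap: -0.0002
```

```bash
python3 st.py
```

```text
t17.18 railx -0.0458 s -0.0671 z 0.0449 yaw 89.98 tilt [0.11 1.03] F n 0.90 y -2.32 z -0.80 gap -0.000
```

Call:
{"name": "arm_command", "arguments": {"commands": "0 -0.004 0 0.0015 0 0 0;0 -0.002 0 0.0015 0 0 0"}}

```text
clock: 17.35
position: [0.6241, -0.1551, 0.045]
tcp_rot: [[-0.082, 0.997, 0.002], [0.997, 0.082, 0.01], [0.009, 0.003, -1.0]]
wrist_force: [0.8, -6.1, -1.1]
finger_gap: 0.0002
```

```bash
python3 st.py
```

```text
t17.35 railx -0.0458 s -0.0648 z 0.0450 yaw 89.93 tilt [0.14 0.55] F n 0.28 y -6.10 z -1.10 gap 0.000
```

Call:
{"name": "arm_command", "arguments": {"commands": "0 -0.002 0 0.0015 0 0 0;0 0 0 0.0015 0 0 0"}}

```text
clock: 17.52
position: [0.6239, -0.155, 0.0451]
tcp_rot: [[-0.081, 0.997, 0.002], [0.997, 0.081, -0.0], [-0.0, 0.002, -1.0]]
wrist_force: [0.9, -6.9, -1.6]
finger_gap: -0.0002
```

```bash
python3 st.py
```

```text
t17.52 railx -0.0459 s -0.0647 z 0.0451 yaw 89.85 tilt [ 0.14 -0.  ] F n 0.29 y -6.98 z -1.62 gap -0.000
```

Call:
{"name": "arm_command", "arguments": {"commands": "0 0 0 0.0015 0 0 0;0 0 0 0.0015 0 0 0"}}

```text
clock: 17.68
position: [0.6239, -0.1549, 0.0452]
tcp_rot: [[-0.079, 0.997, 0.003], [0.997, 0.079, -0.007], [-0.007, 0.002, -1.0]]
wrist_force: [0.1, -6.1, -1.2]
finger_gap: 0.0003
```

```bash
python3 st.py
```

```text
t17.68 railx -0.0459 s -0.0646 z 0.0452 yaw 89.74 tilt [ 0.15 -0.41] F n -0.44 y -6.06 z -1.18 gap 0.000
```

It has met the stop: motion ended and the force rose to 6–7 N. I'll back away, rise and inspect.

Call:
{"name": "arm_command", "arguments": {"commands": "0 0.004 0 -0.015 0 0 0;0 0 0 -0.01 0 -0.02 0;0 0 0 0 -0.02 -0.04 0;0 0 0 0.02 -0.03 -0.04 0;0 0 0.12 0.025 -0.03 0 0"}}

```text
clock: 18.1
position: [0.5508, -0.1474, 0.137]
tcp_rot: [[0.043, 0.999, 0.002], [0.999, -0.043, 0.004], [0.004, 0.001, -1.0]]
wrist_force: [1.2, -0.4, -0.2]
finger_gap: 0.0
```

Call:
{"name": "arm_command", "arguments": {"commands": "0 0 0.12 0.04 0 0 0;0 0 0.12 0.04 0.01 0 0;0 0 0.12 0.03 -0.01 0 0;0 0 0.12 0.02 -0.02 0 0;0 0 0.12 0 -0.03 0 0"}}

```text
clock: 18.52
position: [0.5251, 0.0057, 0.1394]
tcp_rot: [[0.611, 0.792, -0.0], [0.792, -0.611, 0.014], [0.011, -0.009, -1.0]]
wrist_force: [-0.7, -0.9, 0.3]
finger_gap: 0.0002
```

Call:
{"name": "arm_command", "arguments": {"commands": "0 0 0.12 0 -0.03 0 0;0 0 0.12 0 -0.02 0 0;0 0 0.12 0 0 0 0;0 0 0.12 0 0 0 0;0 0 0.12 0 0 0 0"}}

```text
clock: 18.93
position: [0.4781, 0.0456, 0.1396]
tcp_rot: [[0.958, 0.287, -0.009], [0.288, -0.957, 0.024], [-0.001, -0.025, -1.0]]
wrist_force: [-0.4, -0.4, 0.4]
finger_gap: 0.0
```

```bash
python3 - <<'E'
from st import *
st();p,d=ctrl.capture('wrist');cv2.imwrite('pics/w16.png',p)
E
```

```text
t18.93 railx -0.1745 s 0.1473 z 0.1396 yaw 11.92 tilt [-0.49  1.37] F n -0.46 y -0.40 z 0.38 gap 0.000
```

View pics/w16.png

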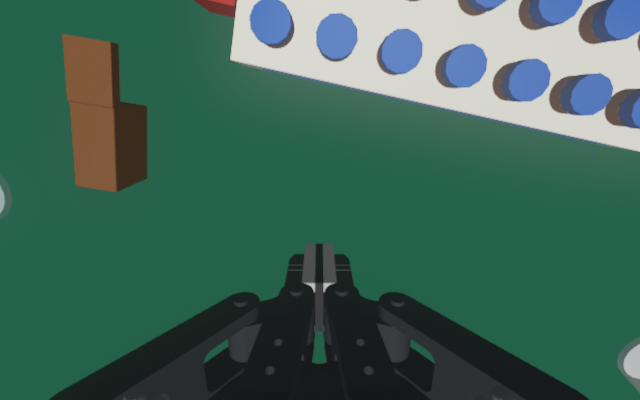

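Call:
{"name": "arm_command", "arguments": {"commands": "-0.02 0.008 0.1 0.03 0.02 0 0;0 0 0.1 0.03 0.02 0 0;0 0 0 0.02 0.02 0 0;0 0 0 0 0 0 0;0 0 0 0 0 0 0"}}

```text
clock: 19.4
position: [0.567, 0.0019, 0.1369]
tcp_rot: [[0.996, 0.091, -0.002], [0.091, -0.996, 0.012], [-0.001, -0.012, -1.0]]
wrist_force: [0.2, 0.4, -0.7]
finger_gap: 0.0002
```

```bash
python3 - <<'E'
from st import *
st();c=ctrl.calibration('wrist');p,d=ctrl.capture('wrist');cv2.imwrite('pics/w17.png',p)
from tabs import tabs
tabs(p,c)
E
```

```text
t19.40 railx -0.0896 s 0.0964 z 0.1369 yaw 0.45 tilt [-0.14  0.69] F n 0.22 y 0.42 z -0.70 gap 0.000
[289.3  49.9] [278  40  23  21] 0.037 mid 14.8 s 116.3  back/front 20.7 8.6
[289.3  49.9] [278  40  23  21] 0.039 mid 14.5 s 116.1  back/front 20.4 8.4
[289.3  49.9] [278  40  23  21] 0.041 mid 14.3 s 115.9  back/front 20.1 8.2
[554.9  51. ] [542  41  27  22] 0.037 mid 15.2 s -49.5  back/front 21.1 8.6
[554.9  51. ] [542  41  27  22] 0.039 mid 14.9 s -48.2  back/front 20.8 8.4
[554.9  51. ] [542  41  27  22] 0.041 mid 14.7 s -46.9  back/front 20.5 8.2
130 74 [197 197 195 169 157] rail@.035 -0.03 rack@.04 -0.30
160 74 [199 199 198 182 171] rail@.035 0.11 rack@.04 -0.16
190 40 [110 110 110 110 111] rail@.035 20.33 rack@.04 19.60
220 74 [202 204 204 200 176] rail@.035 0.39 rack@.04 0.11
250 74 [203 205 205 201 172] rail@.035 0.53 rack@.04 0.25
280 61 [171 171 171 157 142 183 201 201 201] rail@.035 8.46 rack@.04 7.99
310 74 [201 203 205 203 191] rail@.035 0.81 rack@.04 0.52
340 47 [196 196 195 195 195 195 195 196 196] rail@.035 16.88 rack@.04 16.23
370 50 [117 117 117 117 114 132 176 196 197] rail@.035 15.27 rack@.04 14.66
400 47 [197 196 195 194 194 194 195 196 195] rail@.035 17.12 rack@.04 16.46
430 47 [197 196 195 194 194 194 196 197 195] rail@.035 17.24 rack@.04 16.58
460 46 [112 112 113 111 108 109 112 117 132] rail@.035 17.93 rack@.04 17.25
490 46 [197 197 196 195 194 195 196 198 199] rail@.035 18.04 rack@.04 17.37
520 59 [196 195 195 194 194 195 195 195 195] rail@.035 10.65 rack@.04 10.14
550 63 [161 161 155 133 129 173 194 195 197] rail@.035 8.43 rack@.04 7.97
580 61 [191 192 192 192 191 192 192 192 192] rail@.035 9.73 rack@.04 9.24
```

View pics/w17.png

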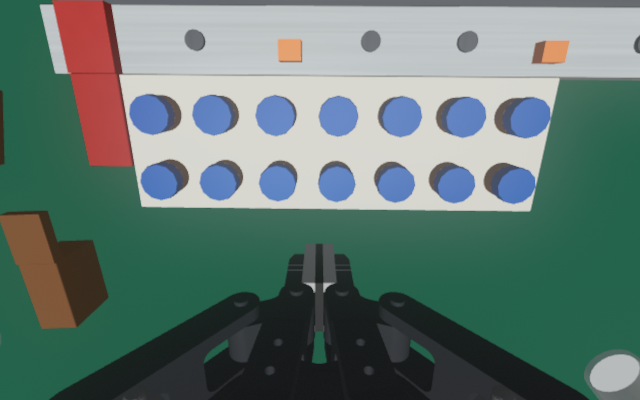

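```bash
python3 - <<'E'
import cv2,numpy as np
im=cv2.imread('pics/w17.png')
a=cv2.resize(im[60:95,100:360],None,fx=3,fy=6,interpolation=cv2.INTER_CUBIC);b=cv2.resize(im[60:95,320:580],None,fx=3,fy=6,interpolation=cv2.INTER_CUBIC)
cv2.imwrite('pics/crop17.png',np.vstack([a,b]))
g=im.astype(int).mean(2)
for u in range(140,560,35): print(u,g[68:84,u-2:u+3].mean(1).astype(int))
E
```

```text
140 [196 196 197 197 195 171 162 202 213 213 213 213 213 213 213 213]
175 [197 199 200 200 199 190 177 195 212 213 213 213 213 213 213 213]
210 [199 200 201 202 203 199 176 175 208 213 213 213 213 213 213 213]
245 [199 201 203 204 205 204 178 160 204 214 213 213 213 213 213 213]
280 [199 200 202 204 205 202 176 163 202 214 213 213 213 213 213 213]
315 [198 199 201 203 204 203 193 178 193 211 213 213 213 213 213 213]
350 [197 197 198 200 201 202 199 176 171 206 213 213 213 213 213 213]
385 [196 196 196 197 198 199 199 174 158 203 215 213 213 213 213 213]
420 [195 195 195 195 196 197 196 174 161 200 214 213 213 213 213 213]
455 [195 194 195 195 195 195 196 189 174 189 210 213 213 213 213 213]
490 [196 195 195 196 196 195 196 195 172 168 205 213 213 213 213 213]
525 [196 194 194 196 197 195 196 196 171 157 201 214 213 212 212 212]
```

View pics/crop17.png

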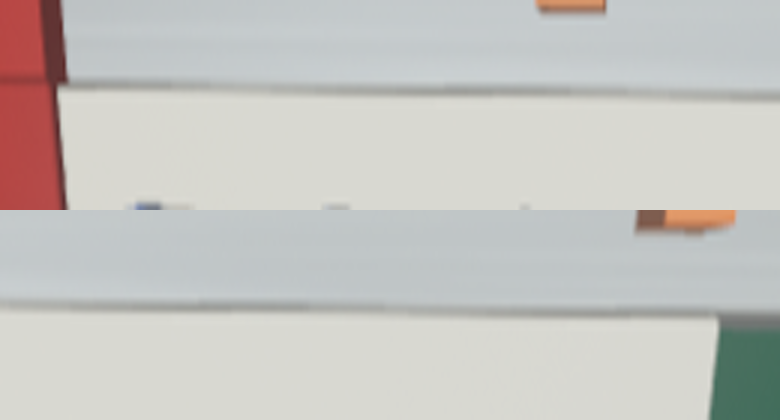

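Both tab mids are about 14.2–14.5 mm behind the rail edge, against 14 mm for fully in. The push travel also matched: the tip went from −109.4 to −100.3 mm, about 9 mm, which is the full plunger stroke. The seam is a thin, even line along the whole length, and the rack's end lies on the red stop at (125,120) with no gap. The gripper is clear of everything, so I'm handing in.

```bash
python3 - <<'E'
from rig import ctrl
print(ctrl.sign_off(), ctrl.read_state()['clock'])
E
```

```text
the job is handed in; nothing more can be done
the job is handed in; nothing more can be done
```

The rack is flush against the rail with both plungers in, its end is on the red stop, and the job is handed in. It took about 20 s of robot time.

**What I did:** I squared the rack to the rail with both fingers on its front face. Then I pressed its two ends in turn until both plungers were in, and slid it about 70 mm along the rail to the stop.

**Last checks:**
- **Plungers:** both tabs sit about 14–15 mm behind the rail edge, where 14 mm means fully in. The total push travel was about 9 mm, which is the full plunger stroke.
- **Flush with the rail:** the seam is thin and even from end to end. It shows as a dark line, so I can't rule out a gap of about 0.5 mm from the image alone. My rougher seam readings, taken while pressing, showed 1–2 mm, and I judged those to be biased by edge shading.
- **Stop:** contact with the stop was at about 6–7 N at the wrist, and the picture shows no gap there.
- **Force on the rail:** one wrist reading during the pressing peaked at 18.9 N. I only read force at the end of each call, so a brief higher peak would not have shown.
- **Other things on the bench:** I touched nothing else as far as I know, but did not take a final picture of all of it. The gripper was clear of everything at hand-in.

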